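# Lock the punch dies away in the die case

## Task

Take the yellow-handled key from its wooden block, push it fully home in the lock of the green die case and turn it clockwise until it stops; slide the clear cover all the way open and stand every punch die that is on the desk inside the case on its base. Then slide the cover fully shut, turn the key back to lock it, draw the key out and stand it back in its block. Leave the ashtray, ruler and pencil box where they are.

Things in the scene. Friction and masses are not known exactly. Their poses are not given: they have to be found in the camera images.
- case: green steel die case fixed to the desk, 410 (x) x 214 (y) mm, rails 73 mm high; the lock housing is against its +y side. Origin: centre of the underside without the housing; x points away from the robot, the way the cover opens. The near half is the open well for dies, 193 x 190 mm, with a mouth 193 x 170 mm between the rails; the far half is solid, top 58 mm up.
- case_in (a point): centre of the well's floor (in the case frame x -100, y 0, z 8 mm); axes as the case's. A die standing in the well stays 5 mm below the cover. Four dies fit in a 2 x 2 pattern, long sides along the case's x, at x +-47, y +-36 mm from here.
- cover (a joint): clear cover with aluminium end strips: 0 = shut over the well, 0.195 m = fully open at its stop (slid along the case's +x over the far half). Friction about 2 N; stays where left. Plate 58 to 66 mm above the desk. The hidden bolt holds it (3 mm of play) until the lock is turned past about 0.6 rad; unless fully shut it stops the bolt, and so the key, from turning back.
- cover_grip (a point): point on the cover's upright red grip rib, 92 mm above the desk; it moves with the cover. The rib is 14 mm thick (along the case's x), 70 mm long (along its y), 66 to 106 mm above the desk; pinch it across its thickness from above.
- lock (a joint): the lock core under the slotted plate, 0 = locked (as at the start), 1.3 rad = unlocked at its stop; grows clockwise seen from above. Turns only with the key, about 0.1 Nm; the key has about 0.1 rad of play in it, so turn a little past the stop both ways. Stays where left.
- lock_seat (a point): on the lock's vertical axis at the keyway's bottom, 36 mm above the desk: the key's origin when fully home. The slot, 29 x 13 mm (long side along the case's x), in a fixed plate 58 to 66 mm up, has a rounded brass rim (top 70 mm up) leading in by 4 mm. The key turns only when fully home; turned, it is held captive and stands by itself; it comes out only with the core at 0.
- key: loose key, 96 mm long, 0.09 kg, upright: steel bit at the bottom 26 (x) x 10 (y) x 16 mm, round stem 10 mm thick, yellow flat handle 44 (x) x 12 (y) mm from 56 to 96 mm above the origin. Origin: centre of the bit's underside; z up to the handle. Alike when turned half round. Pinch the handle across its 12 mm thickness from above. Starts standing in its block.
- holder: the key's wooden block fixed to the desk, left of the case, 70 (x) x 50 (y) x 38 mm, a pocket 30 x 14 mm (long side along x) open at the top with a brass rim 4 mm high, leading in by 4 mm. Origin: centre of the underside.
- holder_seat (a point): bottom of the block's pocket, 8 mm above the desk: the key's origin when it stands in the block; axes as the block's.
- die_a: a punch die: 70 x 40 x 16 mm steel base with an upright red plastic grip rib on top (50 mm long along the die's x, 16 mm thick along y, from 16 to 44 mm above the underside); 0.2 to 0.4 kg; origin: centre of the underside, z up; the two ends are alike. It starts standing on the desk, right of the case, at any yaw. May be absent (then None).
- die_b: a punch die: 70 x 40 x 16 mm steel base with an upright blue plastic grip rib on top (50 mm long along the die's x, 16 mm thick along y, from 16 to 44 mm above the underside); 0.2 to 0.4 kg; origin: centre of the underside, z up; the two ends are alike. It starts standing on the desk, right of the case, at any yaw. May be absent (then None).
- die_c: a punch die: 70 x 40 x 16 mm steel base with an upright white plastic grip rib on top (50 mm long along the die's x, 16 mm thick along y, from 16 to 44 mm above the underside); 0.2 to 0.4 kg; origin: centre of the underside, z up; the two ends are alike. It starts standing on the desk, right of the case, at any yaw. May be absent (then None).
- die_d: a punch die: 70 x 40 x 16 mm steel base with an upright orange plastic grip rib on top (50 mm long along the die's x, 16 mm thick along y, from 16 to 44 mm above the underside); 0.2 to 0.4 kg; origin: centre of the underside, z up; the two ends are alike. It starts standing on the desk, right of the case, at any yaw. May be absent (then None).
- ashtray: smoked glass ashtray, 110 mm across, 32 mm high, far right; bystander, origin centre of underside.
- ruler: boxwood ruler 300 (x) x 32 x 5 mm lying on the left; bystander, origin centre of underside.
- pencil_box: brass pencil box 200 (x) x 70 (y) x 30 mm, right of the dies; bystander, origin centre of underside.
There are look-alikes about, which are no part of the job. What is shaped like the die_c but pink or purple is not meant. What is shaped like the die_b but turquoise is not meant.

How it is judged:
By the outcome, as a careful person would: the job done as asked, in the order asked, and still so for the second after the job is handed in, with the robot touching nothing.
Of die_a, die_b, die_c, die_d only 2 to 3 are there at a start; the rules pass over those that are not, and their reading is None.
At some moment in a run one of die_a, die_b, die_c, die_d may be knocked a few centimetres aside while the robot is not near it.
It also fails if it takes over 208 s, if anything falls off the work surface, if the arm or the gripper's body presses on something with over 40 N, if the wrist force passes 120 N, or if a joint passes its speed limit or range.

## Robot

A 6-joint arm with a two-finger parallel gripper is mounted at the origin on the work surface. World frame = base frame: x ahead of the robot, y to its left, z up, the work surface at z = 0. Lengths are in m, angles in rad, forces in N, time in s.
With the tool pointing down it reaches from about 0.375 to 0.9 m from the base axis. Payload 3.1 kg.
Tool frame: the origin (TCP) lies between the finger pads; the fingertips stand 11 mm ahead of it and the grasp point (between the pads) lies 8 mm behind it; z points along the fingers, y is the line along which they close (so a half turn about z gives the same grasp; the last joint's range is limited). The gripper opens to 87 mm and grips with 3 to 60 N. Pads are 19 mm wide; open, the fingers measure 117 mm over their backs; the gripper's body (75 mm by 190 mm) begins 51 mm behind the grasp point.
Start: joints at [0.993, 0.527, 1.433, -0, 1.181, -0.178], TCP at [0.243, 0.576, 0.234] pointing down, gripper open.
Joint ranges: [-3.08, 3.08], [-0.75, 2.2], [0.22, 2.44], [-1.43, 4.57], [0, 2.65], [-2.85, 2.85]. Speed limits (rad/s): [2.79, 2.79, 3.14, 3.14, 3.14, 3.14].

## Interface

Orientations are given as a unit quaternion [x, y, z, w].
In Python, from rig import robot gives the robot as it stands.
- The arm moves only by the tool move_arm, never from a script. Its argument "moves" is text: rows parted by semicolons, each of 7 numbers parted by spaces: the shift along the tool's x, y, z in units of 100 mm (1.0 is 100 mm), then the turn, a rotation vector about the tool's x, y, z in units of 90 degrees (1.0 is 90 degrees), then the opening, from 0 (shut) to 1 (fully open). A call has 1 to 12 rows; each row is the pose to reach, as a shift and turn from the pose commanded when the call began, along the tool's axes at that moment; what a row does not reach only later rows make up. A row lasts 1/10 s, in which the tool goes at most 50 mm and 8.59 degrees, less where a joint would pass 70% of its speed; a pose out of reach is approached as far as the arm can. A call with a number of a shift or a turn outside -1 to 1 is refused whole. A call with a gripper value outside its range is refused whole. The fingers move at their own pace and stop on an object; "squeeze" is the grip in N (left out, the last holds). Time passes only in rows, so rows that repeat a pose let the fingers close. It gives the time, the measured TCP pose, the force, the opening and the grip force at its end, in the units of the state.
- robot.get_obs(): the state, without advancing time (a new reading comes with each control period).
- robot.camera(name): name is "scene" or "top"; returns a dict with "image" (480x640x3 uint8, red, green, blue), "intrinsics" (3x3 intrinsics, pixels), "extrinsics" (4x4, takes a point from world to camera coordinates). Camera axes: x right, y up, looking along -z (the intrinsics and any distortion apply to the point x, -y, -z); pixel columns grow to the right and rows downward; lengths in m; the calibration is good to about 2 mm. A picture is of the moment at which its call begins. There is no depth.
- robot.hand_in(): hands the job in; it is judged then, once.
The state is a dict: "time": time; "q": joint angles; "joint_velocities": joint speeds; "joint_torque": joint torques, N m; "position": TCP position; "tool_rot": TCP orientation; "ft_force": force on the tool from outside, world axes, zero at the start; "moment": the same for the moment, N m; "grip_width": finger opening in m; "grip_force": force on a finger pad.
Only numpy, scipy, OpenCV 4.12 (cv2) and the standard library are available. Lean on these libraries where they do the work, as an engineer would, in place of code of your own. Each camera call takes 0.05 s, during which the arm holds its last target. There are 200 camera calls.

## Working session

There is one attempt and no reset: what is moved stays moved. The work goes in short steps, Python scripts to look and compute and a tool call to move; the robot and the scene stay as the last step left them, time stands still between calls to the robot, and variables do not carry over. Pictures are saved under pics/ and viewed, at most 14 in all, crops included, and the job is handed in when it is done.

Besides the shell and the picture viewer there is one more tool, called as name(argument=value, ...), one argument or row to a line, values as JSON. move_arm: Moves the arm, as the interface text tells. Shifts and turns lie within -1 to 1; 1 stands for 100 mm of shift or 90 degrees of turn. Its arguments: {"type":"object","properties":{"moves":{"type":"string"},"squeeze":{"type":"number"}},"required":["moves"]}

```bash
ls; mkdir -p pics; python3 - <<'E'
from rig import robot
import cv2,numpy as np
for n in("scene","top"):
    c=robot.camera(n); cv2.imwrite(f"pics/{n}0.png",c["image"][:,:,::-1]); print(n,c["intrinsics"],np.round(c["extrinsics"],4),[k for k in c])
o=robot.get_obs();print({k:np.round(v,3) for k,v in o.items()})
E
```

```text
pics
scene [[458.60981007   0.         319.98543996]
 [  0.         458.60981007 241.18347579]
 [  0.           0.           1.        ]] [[-3.3160e-01  9.4340e-01 -2.0000e-04  2.2810e-01]
 [-5.0350e-01 -1.7680e-01  8.4570e-01  1.8100e-01]
 [ 7.9780e-01  2.8050e-01  5.3370e-01 -1.4764e+00]
 [ 0.0000e+00  0.0000e+00  0.0000e+00  1.0000e+00]] ['image', 'intrinsics', 'extrinsics']
top [[512.70245357   0.         316.75390663]
 [  0.         512.70245357 238.48026172]
 [  0.           0.           1.        ]] [[-0.0035 -0.9998 -0.021  -0.0253]
 [ 0.9951 -0.0056  0.0992 -0.5433]
 [-0.0993 -0.0206  0.9948 -1.4963]
 [ 0.      0.      0.      1.    ]] ['image', 'intrinsics', 'extrinsics']
{'time': np.float64(0.1), 'q': array([ 0.992,  0.528,  1.434,  0.   ,  1.181, -0.179]), 'joint_velocities': array([ 0.001, -0.003, -0.003,  0.   ,  0.   ,  0.003]), 'joint_torque': array([  0.   , -44.099, -17.715,   0.064,   0.053,  -0.   ]), 'position': array([0.243, 0.575, 0.233]), 'tool_rot': array([ 0.199,  0.98 , -0.001, -0.   ]), 'ft_force': array([ 0.375, -0.261,  0.221]), 'moment': array([ 0.028,  0.019, -0.033]), 'grip_force': np.float64(0.0), 'grip_width': np.float64(0.087)}
```

View pics/top0.png

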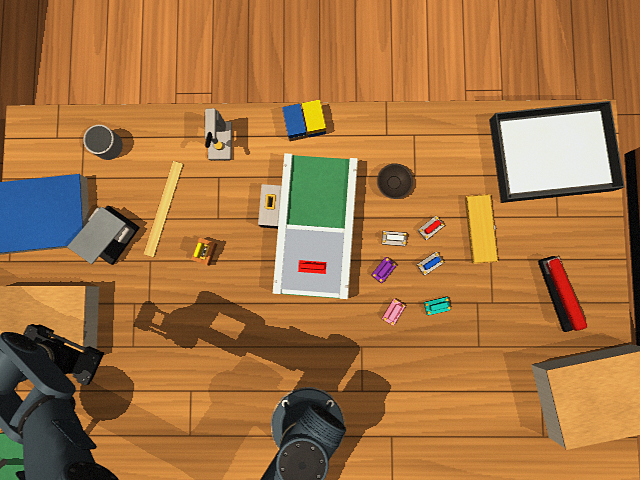

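View pics/scene0.png

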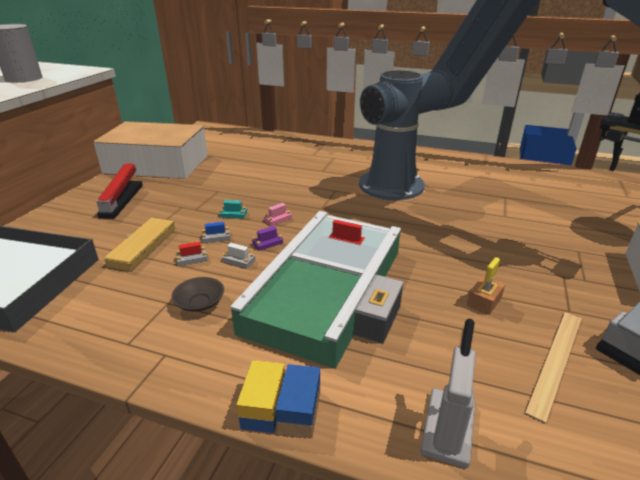

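```bash
python3 - <<'E'
import cv2
a=cv2.imread("pics/top0.png")[145:305,185:385]; b=cv2.imread("pics/scene0.png")[205:365,220:420]
cv2.imwrite("pics/c1.png",cv2.resize(a,(750,600),interpolation=cv2.INTER_CUBIC))
cv2.imwrite("pics/c2.png",cv2.resize(b,(750,600),interpolation=cv2.INTER_CUBIC))
c=cv2.imread("pics/top0.png")[210:330,370:530]; cv2.imwrite("pics/c3.png",cv2.resize(c,(800,600),interpolation=cv2.INTER_CUBIC))
E
```

```text
(no output)
```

View pics/c1.png

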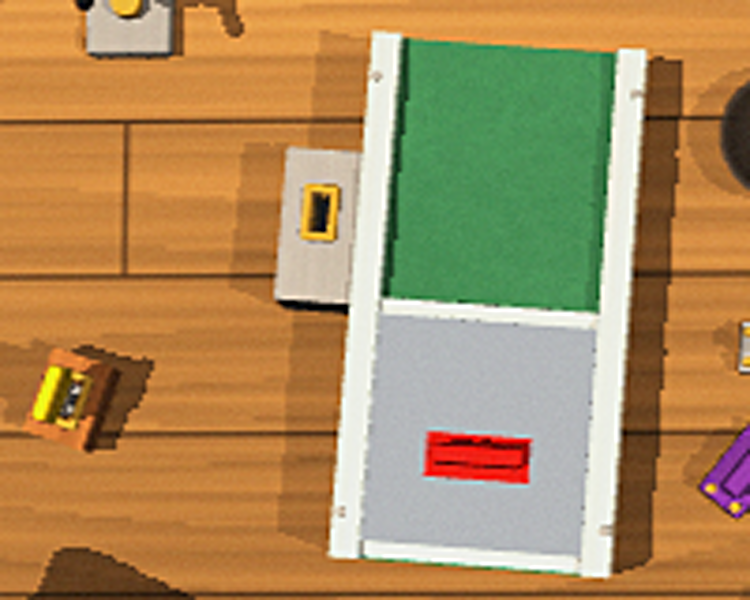

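View pics/c2.png

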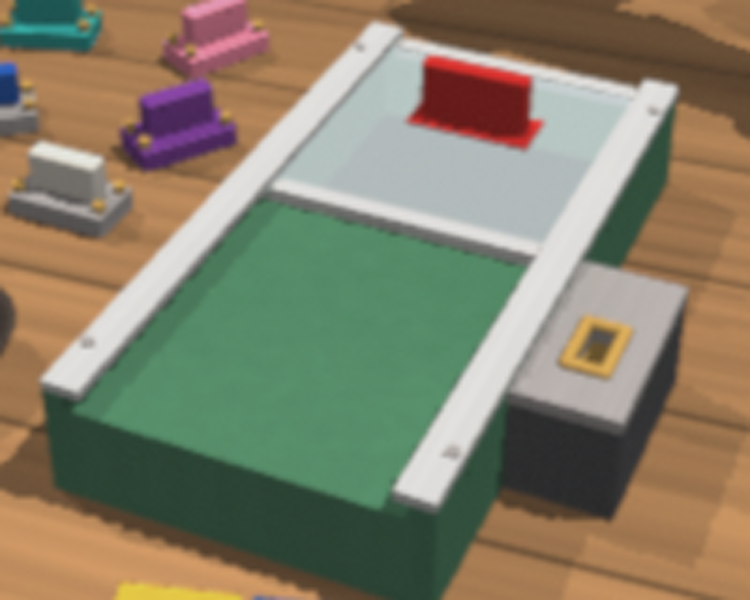

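View pics/c3.png

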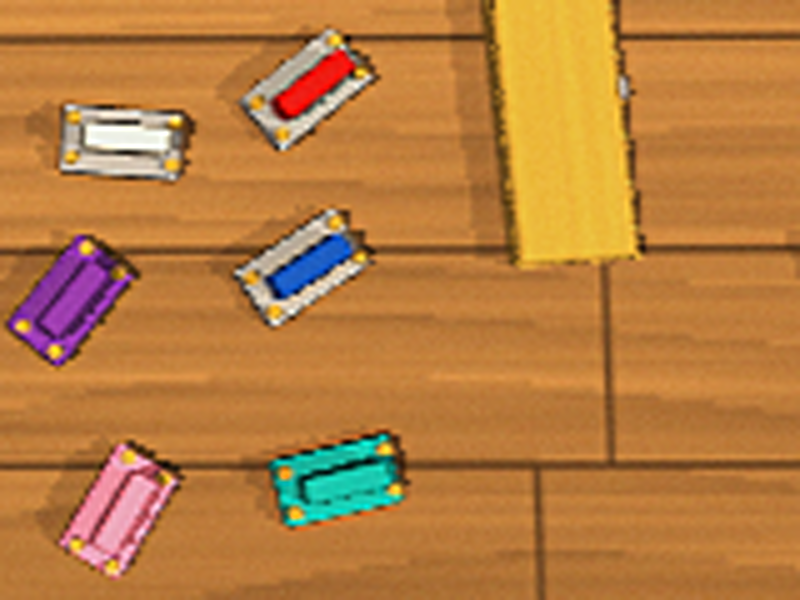

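```bash
cat > h.py <<'E'
import numpy as np,cv2
from scipy.optimize import least_squares,minimize
from rig import robot
def cam(n):
    c=robot.camera(n); return c["image"][:,:,::-1].copy(),np.array(c["intrinsics"]),np.array(c["extrinsics"])
def proj(C,P):
    K,E=C[1:]; p=np.atleast_2d(P)@E[:3,:3].T+E[:3,3]; p=p*[1,-1,-1]; q=p@K.T; return q[:,:2]/q[:,2:]
def ray(C,uv,z):
    K,E=C[1:]; d=np.linalg.solve(K,[*uv,1])*[1,-1,-1]; o=-E[:3,:3].T@E[:3,3]; d=E[:3,:3].T@d
    return o+d*(z-o[2])/d[2]
def body(pose,L):  # pose x,y,yaw ; L local pts
    c,s=np.cos(pose[2]),np.sin(pose[2]); L=np.atleast_2d(L).astype(float)
    return np.c_[pose[0]+c*L[:,0]-s*L[:,1],pose[1]+s*L[:,0]+c*L[:,1],L[:,2]]
def box(dx,dy,z0,z1): return np.array([[a*dx/2,b*dy/2,z] for a in(-1,1) for b in(-1,1) for z in(z0,z1)])
def maskfit(Cs,masks,L,p0):
    def cost(p):
        t=0
        for C,m in zip(Cs,masks):
            q=proj(C,body(p,L)); h=cv2.convexHull(np.round(q*16*8).astype(np.int32)//1)
            u0,v0=np.floor(q.min(0)).astype(int)-12; W=int(max(np.ptp(q,axis=0)))+24
            big=np.zeros((W*8,W*8),np.uint8); cv2.fillConvexPoly(big,h-np.array([u0,v0])*128,255,shift=4)
            r=cv2.resize(big,(W,W),interpolation=cv2.INTER_AREA)/255.; mm=m[v0:v0+W,u0:u0+W]/1.
            if mm.shape!=r.shape: return 9
            t+=1-np.minimum(r,mm).sum()/np.maximum(r,mm).sum()
        return t
    best=None
    for dy in(-.5,-.2,0,.2,.5):
        s=np.array([p0]*4)+[[0,0,dy],[.008,0,dy],[0,.008,dy],[0,0,dy+.2]]
        r=minimize(cost,s[0],method="Nelder-Mead",options=dict(initial_simplex=s,xatol=1e-4,fatol=1e-4))
        if best is None or r.fun<best.fun: best=r
    return best.x,best.fun
def cornerfit(obs,p0): # obs: list (C,uv,L)
    f=lambda p:np.concatenate([(proj(C,body(p,L))[0]-uv) for C,uv,L in obs])
    r=least_squares(f,p0); return r.x,f(r.x)
E
python3 - <<'E'
from h import *
T=cam("top");S=cam("scene")
t1=lambda u,v:np.array([185+u/3.75-.4,145+v/3.75-.4]); s1=lambda u,v:np.array([220+u/3.75-.4,205+v/3.75-.4])
R=lambda a,b:[a*.205,b*.107,.073]
o=[(T,t1(373,32),R(1,1)),(T,t1(647,50),R(1,-1)),(T,t1(330,556),R(-1,1)),(T,t1(609,577),R(-1,-1))]
o2=[(S,s1(43,382),R(1,-1)),(S,s1(437,504),R(1,1)),(S,s1(375,22),R(-1,-1)),(S,s1(677,88),R(-1,1))]
for oo in(o,o2,o+o2):
    p,r=cornerfit(oo,[.6,-.05,0]);print("case",p.round(4),r.round(1))
cs=p
print("lock top/scene",ray(T,t1(320,212),.07),ray(S,s1(596,347),.07))
print("rib",ray(T,t1(478,457),.07))
t3=lambda q:np.array([370+q[0]/5-.4,210+q[1]/5-.4])
for n,q in dict(c=[(63,103),(187,110),(180,181),(60,173)],a=[(330,28),(378,75),(283,150),(240,102)],b=[(336,209),(372,260),(275,326),(234,274)]).items():
    w=np.array([ray(T,t3(i),.014) for i in q]); d=w-np.roll(w,1,0); l=np.linalg.norm(d,axis=1); i=np.argmax(l); print(n,w.mean(0),l,np.arctan2(d[i,1],d[i,0]))
a=cv2.resize(T[0][232:272,180:225],None,fx=8.8,fy=8.8,interpolation=cv2.INTER_NEAREST);b=cv2.resize(S[0][252:322,465:515],None,fx=7,fy=7,interpolation=cv2.INTER_NEAREST)
H=max(len(a),len(b)); pad=lambda i:cv2.copyMakeBorder(i,0,H-len(i),0,4,0)
cv2.imwrite("pics/k.png",np.hstack([pad(a),pad(b)]))
E
```

```text
case [ 0.5788 -0.0244 -0.0791] [ 0.1 -0.3 -0.1 -0.1 -0.2  0.1  0.2  0.3]
case [ 0.5796 -0.0241 -0.0782] [-0.4 -0.3  0.3  0.1 -0.3  0.2  0.4 -0.2]
case [ 0.5791 -0.0243 -0.0785] [-0.  -0.4 -0.2 -0.2 -0.2  0.   0.2  0.1 -0.4 -0.5  0.2 -0.1 -0.3  0.1
  0.4 -0.3]
lock top/scene [0.64895479 0.10730352 0.07      ] [0.65396452 0.1080728  0.07      ]
rib [ 0.45819868 -0.01497101  0.07      ]
c [ 0.54477825 -0.25858415  0.014     ] [0.04211526 0.07401122 0.04286034 0.07146842] -1.6337024856777107
a [ 0.57599573 -0.36958789  0.014     ] [0.07039264 0.03984115 0.07294574 0.03818088] 2.230567401921806
b [ 0.46931667 -0.36478911  0.014     ] [0.07232451 0.03667253 0.07002433 0.03882027] -1.0115130358252926
```

View pics/k.png

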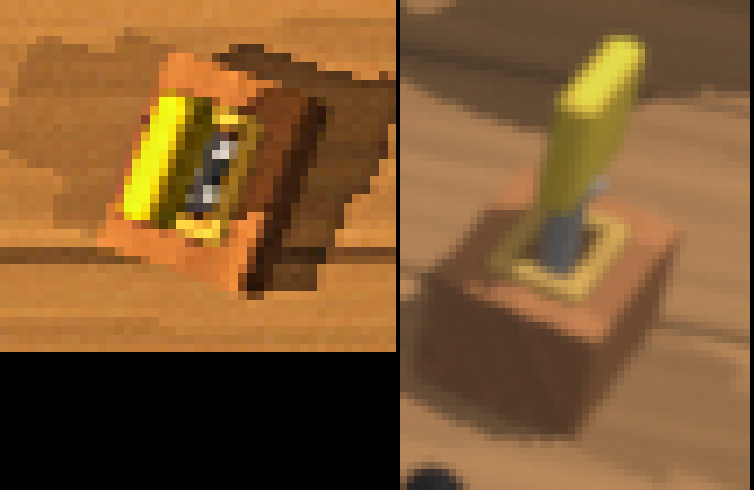

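```bash
python3 - <<'E'
from h import *
T=cam("top");S=cam("scene")
def mk(C,lo,hi,roi):
    m=cv2.inRange(cv2.cvtColor(C[0],cv2.COLOR_BGR2HSV),lo,hi)>0; r=np.zeros_like(m); u0,v0,u1,v1=roi; r[v0:v1,u0:u1]=m[v0:v1,u0:u1]; return r
def hull(m):
    h=cv2.convexHull(np.argwhere(m)[:,::-1].astype(np.int32)); o=np.zeros(m.shape,np.uint8); cv2.fillConvexPoly(o,h,1); return o>0
# handle
for n,C,px in(("T",T,[(197,249),(200,250),(205,259),(207,246)]),("S",S,[(488,282),(493,261),(495,289)])):
    print(n,[cv2.cvtColor(C[0],cv2.COLOR_BGR2HSV)[v,u].tolist() for u,v in px])
mt=mk(T,(28,150,40),(34,255,255),(180,235,225,270)); ms=mk(S,(27,110,40),(34,255,255),(480,252,502,284))
print(mt.sum(),ms.sum())
L=box(.044,.012,.064,.104)
for a,b in(([T],[mt]),([S],[ms]),([T,S],[mt,ms])): print("key",maskfit(a,b,L,[.51,.305,-.3]))
lt=hull(mk(T,(18,120,100),(30,255,255),(262,190,282,212))); ls=hull(mk(S,(15,110,100),(30,255,255),(365,285,395,310)))
print(lt.sum(),ls.sum())
for w in(.043,.041,.045):
  L=box(w,w-.016,.066,.070)
  for a,b in(([T],[lt]),([S],[ls]),([T,S],[lt,ls])): print("lock",w,maskfit(a,b,L,[.65,.1075,-.078]))
# holder rim
E
```

```text
T [[31, 234, 246], [22, 234, 84], [15, 198, 170], [18, 199, 122]]
S [[22, 117, 109], [27, 173, 225], [16, 148, 174]]
36 34
key (array([ 0.50612337,  0.30826845, -0.29525577]), np.float64(0.7074756229685807))
key (array([ 0.44555194,  0.31712841, -0.10010656]), np.float64(0.8017956128298669))
key (array([ 0.50505858,  0.31141644, -0.10217849]), np.float64(1.5301599677857638))
156 215
lock 0.043 (array([ 0.64837414,  0.10611954, -0.04089207]), np.float64(0.09974520383693042))
lock 0.043 (array([ 0.65140884,  0.10860357, -0.09116005]), np.float64(0.10280747994061401))
lock 0.043 (array([ 0.64896566,  0.10768307, -0.04469156]), np.float64(0.30878964431342315))
lock 0.041 (array([ 0.64812852,  0.10658634, -0.08790999]), np.float64(0.1909369659193726))
lock 0.041 (array([ 0.65172172,  0.10823323, -0.11081564]), np.float64(0.1031773989009439))
lock 0.041 (array([ 0.65044565,  0.1078526 , -0.09745226]), np.float64(0.3550306477644858))
lock 0.045 (array([ 0.64828885,  0.1060418 , -0.08506594]), np.float64(0.08342072647535514))
lock 0.045 (array([ 0.65043618,  0.10858375, -0.04123687]), np.float64(0.16292367360078497))
lock 0.045 (array([ 0.64915757,  0.10728495, -0.00973534]), np.float64(0.31361398907685234))
```

```bash
python3 - <<'E'
from h import *
T=cam("top");S=cam("scene")
print(ray(T,(197.0,249.3),.104),ray(S,(493.2,262.1),.104))
tt=lambda u,v:ray(T,(180+u/8.8-.5,232+v/8.8-.5),.104)[:2]; ss=lambda u,v:ray(S,(465+(u-400)/7-.5,252+v/7-.5),.104)[:2]
a,b=tt(134,218),tt(174.5,96);print(np.arctan2(*(b-a)[::-1]),np.linalg.norm(b-a))
a,b=ss(577,106),ss(625,40);print(np.arctan2(*(a-b)[::-1]),np.linalg.norm(b-a),(a+b)/2)
#block outline corners at z=.038: top
f=lambda u,v:(180+u/8.8-.5,232+v/8.8-.5); g=lambda u,v:(465+(u-400)/7-.5,252+v/7-.5)
B=lambda a,b:[a*.035,b*.025,.038]
o=[(T,f(163,52),B(1,1)),(T,f(103,245),B(-1,1)),(T,f(242,292),B(-1,-1))]
o2=[(S,g(605,342),B(1,1)),(S,g(680,230),B(1,-1)) if 0 else (S,g(605,342),B(1,1)),(S,g(422,275),B(1,-1)),(S,g(680,232),B(-1,1))]
for q in(o,o2,o+o2):
    p,r=cornerfit(q,[.5,.3,-.3]);print(p,r.round(1))
E
```

```text
[0.50663569 0.30934143 0.104     ] [0.5097297  0.30874155 0.104     ]
-0.303772489902218 0.041127727664926186
-0.2961694438082434 0.0414184272108277 [0.50878296 0.30884236]
[ 0.50737146  0.30949583 -0.29188044] [ 0.2 -0.3 -0.2  0.4  0.  -0.1]
[ 0.50791289  0.30909375 -0.3120403 ] [-0.8  0.2 -0.8  0.2  1.6  0.5  0.1 -0.9]
[ 0.5075555   0.30909641 -0.30651562] [ 0.5 -0.4 -0.2  0.2 -0.  -0.1 -0.7  0.1 -0.7  0.1  1.6  0.4 -0.  -1.1]
```

```bash
cat >> h.py <<'E'
def here():
    o=robot.get_obs(); q=o["tool_rot"]; from scipy.spatial.transform import Rotation as R
    m=R.from_quat(q).as_matrix(); return [*o["position"],np.arctan2(m[1,1],m[0,1])],m,o
def plan(*tg):
    p,m,o=here(); print("t %.1f at"%o["time"],np.round(p,4),"zaxis",m[:,2].round(4),"w",round(float(o["grip_width"]),4),"F",np.round(o["ft_force"],1),"M",np.round(o["moment"],2))
    for t in tg:
        t=np.array([p[i] if v is None else v for i,v in enumerate(t)]); d=t-p; c,s=np.cos(p[3]),np.sin(p[3])
        l=[-s*d[0]+c*d[1],c*d[0]+s*d[1],-d[2]]; n=int(np.ceil(max(np.abs(l)).max()/.1-1e-6)) or 1
        print("n",n,"each",np.round(np.array(l)/n*10,3),"turn",round(-d[3]/n/(np.pi/2),3),"rows",np.round(max(np.linalg.norm(l)/.05,abs(d[3])/.15)/n,1)); p=list(t)
E
python3 -c "
from h import *
plan((.5075,.309,.19,1.27),(None,None,.078,1.27))"
```

```text
t 0.4 at [0.2432 0.5756 0.2334 1.171 ] zaxis [-1.e-04 -2.e-04 -1.e+00] w 0.0871 F [0.  0.4 0. ] M [-0.02  0.03 -0.01]
n 4 each [-0.868 -0.357  0.109] turn -0.016 rows 1.9
n 2 each [0.   0.   0.56] turn -0.0 rows 1.1
```

move_arm(
  moves="-0.434 -0.18 0.05 0 0 0 1; -0.868 -0.357 0.109 0 0 0 1; -0.868 -0.357 0.109 0 0 0 1; -0.868 -0.357 0.109 0 0 0 1",
)

```text
time: 0.8
position: [0.31, 0.5085, 0.2226]
tool_rot: [0.2, 0.98, 0.0, -0.0]
ft_force: [-1.0, -0.1, 0.1]
grip_width: 0.0871
grip_force: 0.0
```

move_arm(
  moves="-0.434 -0.18 0.05 0 0 0 1; -0.868 -0.357 0.109 0 0 0 1; -0.868 -0.357 0.109 0 0 0 1; -0.868 -0.357 0.109 0 0 0 1",
)

```text
time: 1.2
position: [0.3753, 0.4429, 0.2119]
tool_rot: [0.199, 0.98, 0.0, -0.0]
ft_force: [-0.2, 0.3, -0.4]
grip_width: 0.087
grip_force: 0.0
```

move_arm(
  moves="-0.434 -0.18 0.05 0 0 0 1; -0.868 -0.357 0.109 0 0 0 1; -0.868 -0.357 0.109 0 0 0 1; -0.868 -0.357 0.109 0 0 0 1",
)

```text
time: 1.6
position: [0.4408, 0.3767, 0.201]
tool_rot: [0.199, 0.98, 0.0, -0.0]
ft_force: [0.0, -0.2, -0.2]
grip_width: 0.0872
grip_force: 0.0
```

move_arm(
  moves="-0.434 -0.18 0.05 0 0 -0.03 1; -0.868 -0.357 0.109 0 0 -0.063 1; -0.868 -0.357 0.109 0 0 -0.063 1; -0.868 -0.357 0.109 0 0 -0.063 1; -0.868 -0.357 0.109 0 0 -0.063 1",
)

```text
time: 2.1
position: [0.5057, 0.311, 0.1901]
tool_rot: [0.149, 0.989, 0.0, -0.0]
ft_force: [0.3, 0.4, -0.2]
grip_width: 0.0864
grip_force: 0.0
```

```bash
python3 -c "
from h import *
plan((.5075,.309,.078,1.27))"
```

```text
t 2.1 at [0.5057 0.311  0.1901 1.2722] zaxis [-9.e-04  6.e-04 -1.e+00] w 0.0864 F [ 0.3  0.4 -0.2] M [ 0.02 -0.01 -0.05]
n 2 each [-0.011 -0.007  0.561] turn 0.001 rows 1.1
```

move_arm(
  moves="-0.015 -0.01 0.3 0 0 0 1; -0.015 -0.01 0.6 0 0 0 1; -0.015 -0.01 0.6 0 0 0 1",
)

```text
time: 2.4
position: [0.5042, 0.3083, 0.1268]
tool_rot: [0.149, 0.989, -0.002, -0.004]
ft_force: [-2.4, -0.0, 0.7]
grip_width: 0.087
grip_force: 0.0
```

move_arm(
  moves="0 0 0.3 0 0 0 1; 0 0 0.52 0 0 0 1; 0 0 0.52 0 0 0 1; 0 0 0.52 0 0 0 0.3;0 0 0.52 0 0 0 0;0 0 0.52 0 0 0 0;0 0 0.52 0 0 0 0;0 0 0.52 0 0 0 0;0 0 0.52 0 0 0 0;0 0 0.52 0 0 0 0",
  squeeze=15,
)

```text
time: 3.4
position: [0.5086, 0.3076, 0.078]
tool_rot: [0.15, 0.989, 0.0, 0.0]
ft_force: [-0.5, 0.1, 0.4]
grip_width: 0.0387
grip_force: 0.0
```

```bash
python3 -c "
from h import *
plan()
a=cam('top')[0][220:290,170:260];b=cam('scene')[0][190:290,440:540]
cv2.imwrite('pics/g1.png',np.hstack([cv2.resize(a,(400,311)),cv2.resize(b,(311,311))]))"
```

```text
t 3.4 at [0.5086 0.3076 0.078  1.2698] zaxis [ 0.  0. -1.] w 0.0387 F [-0.5  0.1  0.4] M [ 0.03  0.   -0.03]
```

View pics/g1.png

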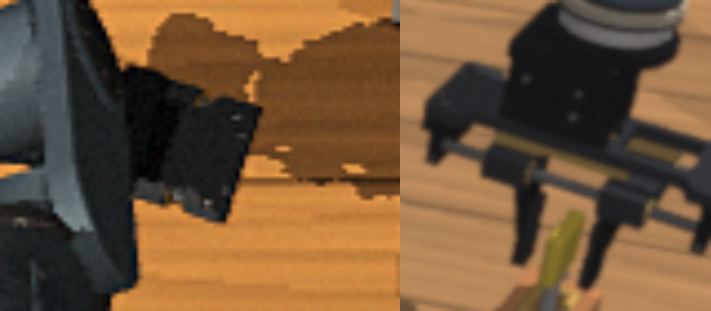

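move_arm(
  moves="0.015 0.01 0 0 0 0 0.3;0.015 0.01 0 0 0 0 0;0.015 0.01 0 0 0 0 0;0.015 0.01 0 0 0 0 0;0.015 0.01 0 0 0 0 0;0.015 0.01 0 0 0 0 0;0.015 0.01 0 0 0 0 0;0.015 0.01 0 0 0 0 0;0.015 0.01 0 0 0 0 0",
  squeeze=15,
)

```text
time: 4.4
position: [0.5074, 0.309, 0.0779]
tool_rot: [0.15, 0.989, -0.0, -0.0]
ft_force: [-0.2, 0.8, -0.6]
grip_width: 0.0116
grip_force: 15.0
```

```bash
python3 -c "
from h import *
plan()"
```

```text
t 4.4 at [0.5074 0.309  0.0779 1.2698] zaxis [-1.e-04 -0.e+00 -1.e+00] w 0.0116 F [-0.2  0.8 -0.6] M [0.05 0.03 0.02]
```

move_arm(
  moves="0 0 0 0 0 0 0;0 0 -0.2 0 0 0 0;0 0 -0.6 0 0 0 0;0 0 -0.95 0 0 0 0;0 0 -0.95 0 0 0 0;0 0 -0.95 0 0 0 0",
  squeeze=30,
)

```text
time: 5.0
position: [0.5076, 0.3091, 0.1737]
tool_rot: [0.15, 0.989, 0.0, 0.001]
ft_force: [-0.7, -0.4, -1.5]
grip_width: 0.0116
grip_force: 30.0
```

```bash
python3 -c "
from h import *
plan((.65,.1075,None,1.4923),(None,None,.144,None),(None,None,.106,None))"
```

```text
t 5.0 at [0.5076 0.3091 0.1737 1.27  ] zaxis [ 1.6e-03  5.0e-04 -1.0e+00] w 0.0116 F [-0.7 -0.4 -1.5] M [-0.01 -0.01 -0.01]
n 2 each [-0.978 -0.752 -0.   ] turn -0.071 rows 2.5
n 1 each [0.    0.    0.297] turn -0.0 rows 0.6
n 1 each [0.   0.   0.38] turn -0.0 rows 0.8
```

move_arm(
  moves="-0.3 -0.25 0 0 0 0 0;-0.65 -0.5 0 0 0 0 0;-0.978 -0.752 0 0 0 0 0;-0.978 -0.752 0 0 0 0 0",
)

```text
time: 5.4
position: [0.5813, 0.2037, 0.171]
tool_rot: [0.152, 0.988, -0.001, 0.0]
ft_force: [0.9, 0.4, -0.5]
grip_width: 0.0116
grip_force: 30.0
```

move_arm(
  moves="-0.3 -0.25 0 0 0 -0.07 0;-0.65 -0.5 0 0 0 -0.142 0;-0.978 -0.752 0 0 0 -0.142 0;-0.978 -0.752 0 0 0 -0.142 0;-0.978 -0.752 0 0 0 -0.142 0;-0.978 -0.752 0 0 0 -0.142 0",
)

```text
time: 6.0
position: [0.6478, 0.1085, 0.1714]
tool_rot: [0.039, 0.999, 0.0, -0.002]
ft_force: [-0.6, -0.6, -1.4]
grip_width: 0.0119
grip_force: 30.0
```

```bash
python3 -c "
from h import *
plan((.65,.1075,.146,1.4923))
C=cam('scene'); cv2.imwrite('pics/l1.png',cv2.resize(C[0][180:330,300:450],(600,600),interpolation=cv2.INTER_CUBIC))"
```

```text
t 6.0 at [0.6478 0.1085 0.1714 1.4936] zaxis [-4.1e-03  6.0e-04 -1.0e+00] w 0.0119 F [-0.6 -0.6 -1.4] M [-0.02 -0.   -0.03]
n 1 each [-0.023 -0.008  0.254] turn 0.001 rows 0.5
```

View pics/l1.png

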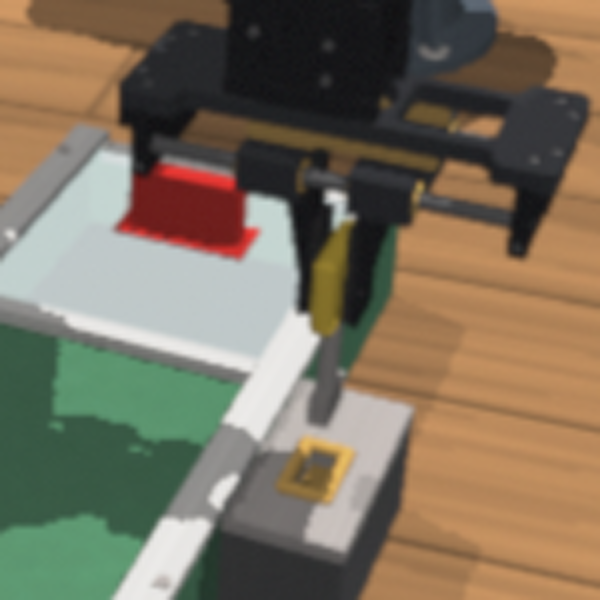

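move_arm(
  moves="-0.01 0 0.24 0 0 0 0;-0.01 0 0.24 0 0 0 0;-0.01 0 0.24 0 0 0 0;-0.01 0 0.24 0 0 0 0;-0.01 0 0.24 0 0 0 0",
)

```text
time: 6.55
position: [0.6512, 0.1077, 0.15]
tool_rot: [0.039, 0.999, 0.0, 0.001]
ft_force: [-0.3, 0.4, -0.6]
grip_width: 0.012
grip_force: 30.0
```

```bash
python3 -c "
from h import *
plan((.65,.1075,.146,1.4923))
C=cam('scene'); print(proj(C,body([.65,.1075,-.0785],[[0.013,y,.078] for y in(-.005,.005)]+[[0,0,.07]])).round(1)); cv2.imwrite('pics/l2.png',cv2.resize(C[0][260:320,350:410],(600,600),interpolation=cv2.INTER_CUBIC))"
```

```text
t 6.5 at [0.6512 0.1077 0.15   1.4935] zaxis [ 0.0017  0.     -1.    ] w 0.012 F [-0.3  0.4 -0.6] M [ 0.04  0.03 -0.01]
n 1 each [ 0.011 -0.003  0.04 ] turn 0.001 rows 0.1
[[374.4 295.8]
 [379.4 297.2]
 [378.7 295.8]]
```

View pics/l2.png

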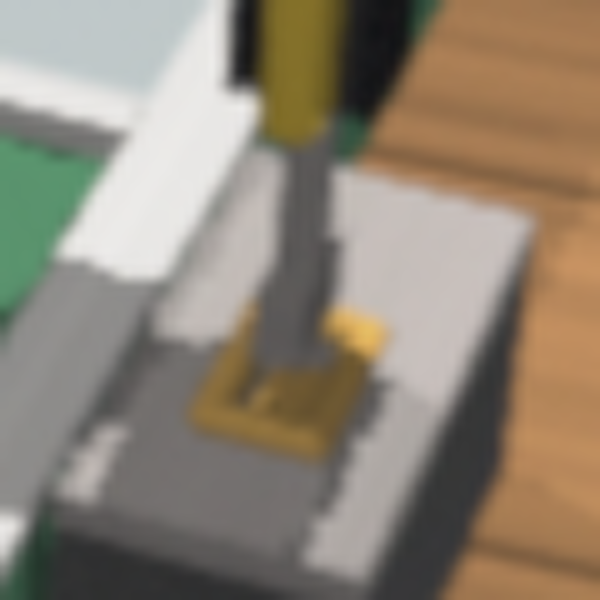

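move_arm(
  moves="0 0 0.04 0 0 0 0;0 0 0.08 0 0 0 0;0 0 0.12 0 0 0 0;0 0 0.12 0 0 0 0;0 0 0.12 0 0 0 0",
)

```text
time: 7.1
position: [0.6506, 0.1073, 0.1366]
tool_rot: [0.039, 0.999, -0.0, -0.0]
ft_force: [-0.1, -0.8, -0.1]
grip_width: 0.0121
grip_force: 30.0
```

```bash
python3 -c "
from h import *
plan((.651,.1075,.106,1.4923))"
```

```text
t 7.1 at [0.6506 0.1073 0.1366 1.4929] zaxis [-7.e-04  0.e+00 -1.e+00] w 0.0121 F [-0.1 -0.8 -0.1] M [ 0.04 -0.    0.04]
n 1 each [-0.004  0.002  0.306] turn 0.0 rows 0.6
```

move_arm(
  moves="0 0 0.03 0 0 0 0;0 0 0.06 0 0 0 0;0 0 0.09 0 0 0 0;0 0 0.11 0 0 0 0;0 0 0.11 0 0 0 0",
)

```text
time: 7.6
position: [0.6504, 0.1074, 0.1254]
tool_rot: [0.039, 0.999, -0.0, -0.0]
ft_force: [-0.5, -0.5, -0.3]
grip_width: 0.0117
grip_force: 30.0
```

move_arm(
  moves="0 0 0.04 0 0 0 0;0 0 0.08 0 0 0 0;0 0 0.12 0 0 0 0;0 0 0.15 0 0 0 0;0 0 0.15 0 0 0 0",
)

```text
time: 8.1
position: [0.6502, 0.1074, 0.1102]
tool_rot: [0.039, 0.999, -0.0, -0.001]
ft_force: [0.5, -0.5, -1.1]
grip_width: 0.0116
grip_force: 30.0
```

```bash
python3 -c "
from h import *
plan((None,None,.106,1.4923))"
```

```text
t 8.1 at [0.6502 0.1074 0.1102 1.493 ] zaxis [-0.0014  0.     -1.    ] w 0.0116 F [ 0.5 -0.5 -1.1] M [ 0.05  0.   -0.02]
n 1 each [0.    0.    0.042] turn 0.0 rows 0.1
```

Push to bottom, then press lightly.

move_arm(
  moves="0 0 0.03 0 0 0 0;0 0 0.045 0 0 0 0;0 0 0.05 0 0 0 0;0 0 0.05 0 0 0 0",
)

```text
time: 8.5
position: [0.6508, 0.1074, 0.106]
tool_rot: [0.039, 0.999, 0.0, 0.0]
ft_force: [-0.2, 0.4, -0.6]
grip_width: 0.0118
grip_force: 30.0
```

```bash
python3 -c "
from h import *
plan((None,None,.106,1.4923))"
```

```text
t 8.5 at [0.6508 0.1074 0.106  1.493 ] zaxis [ 1.e-04  0.e+00 -1.e+00] w 0.0118 F [-0.2  0.4 -0.6] M [ 0.03  0.08 -0.01]
n 1 each [ 0.  0. -0.] turn 0.0 rows 0.0
```

move_arm(
  moves="0 0 0.01 0 0 0 0;0 0 0.015 0 0 0 0;0 0 0.015 0 0 0 0",
)

```text
time: 8.8
position: [0.651, 0.1074, 0.1059]
tool_rot: [0.039, 0.999, -0.0, 0.0]
ft_force: [-1.8, -0.6, 5.7]
grip_width: 0.0119
grip_force: 30.0
```

```bash
python3 -c "
from h import *
plan((None,None,.106,1.4923))"
```

```text
t 8.8 at [0.651  0.1074 0.1059 1.4931] zaxis [ 9.e-04 -1.e-04 -1.e+00] w 0.0119 F [-1.8 -0.6  5.7] M [ 0.04  0.34 -0.01]
n 1 each [ 0.     0.    -0.001] turn 0.001 rows 0.0
```

move_arm(
  moves="0 0 0 0 0 0.08 0;0 0 0 0 0 0.16 0;0 0 0 0 0 0.24 0;0 0 0 0 0 0.32 0;0 0 0 0 0 0.4 0;0 0 0 0 0 0.45 0;0 0 0 0 0 0.45 0",
  squeeze=40,
)

```text
time: 9.5
position: [0.6508, 0.1067, 0.1059]
tool_rot: [0.383, 0.924, -0.0, 0.0]
ft_force: [-2.9, -1.6, 5.2]
grip_width: 0.0117
grip_force: 40.0
```

```bash
python3 -c "
from h import *
plan((None,None,None,1.4923-1.43))"
```

```text
t 9.5 at [0.6508 0.1067 0.1059 0.7853] zaxis [ 5.0e-04 -1.2e-03 -1.0e+00] w 0.0117 F [-2.9 -1.6  5.2] M [-0.41  0.46  0.02]
n 1 each [ 0.  0. -0.] turn 0.46 rows 4.8
```

move_arm(
  moves="0 0 0 0 0 0.08 0;0 0 0 0 0 0.16 0;0 0 0 0 0 0.24 0;0 0 0 0 0 0.32 0;0 0 0 0 0 0.4 0;0 0 0 0 0 0.46 0;0 0 0 0 0 0.46 0",
)

```text
time: 10.2
position: [0.6504, 0.1064, 0.1059]
tool_rot: [0.685, 0.729, -0.001, 0.0]
ft_force: [-2.7, -2.4, 6.9]
grip_width: 0.0117
grip_force: 40.0
```

```bash
python3 -c "
from h import *
plan((None,None,None,1.4923-1.43))
C=cam('scene'); cv2.imwrite('pics/l3.png',cv2.resize(C[0][220:320,330:430],(500,500),interpolation=cv2.INTER_CUBIC))"
```

```text
t 10.2 at [0.6504 0.1064 0.1059 0.0629] zaxis [-6.0e-04 -1.8e-03 -1.0e+00] w 0.0117 F [-2.7 -2.4  6.9] M [-0.54  0.62  0.05]
n 1 each [ 0.  0. -0.] turn 0.0 rows 0.0
```

View pics/l3.png

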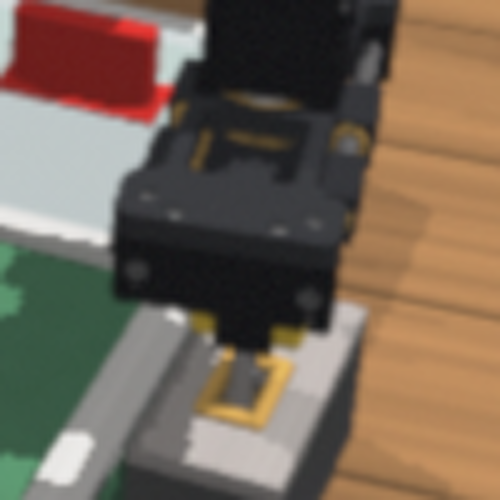

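move_arm(
  moves="0 0 0 0 0 0.04 0;0 0 0 0 0 0.07 0;0 0 0 0 0 0.07 0;0 0 0 0 0 0.07 0",
)

```text
time: 10.65
position: [0.6503, 0.1065, 0.1059]
tool_rot: [0.722, 0.692, -0.001, 0.001]
ft_force: [-3.0, -2.2, 6.1]
grip_width: 0.0122
grip_force: 41.5
```

```bash
python3 -c "
from h import *
plan((None,None,None,1.4923-1.43))"
```

```text
t 10.7 at [ 0.6503  0.1065  0.1059 -0.0415] zaxis [-6.0e-04 -2.8e-03 -1.0e+00] w 0.0122 F [-3.  -2.2  6.1] M [-0.45  0.63  0.98]
n 1 each [ 0.  0. -0.] turn -0.066 rows 0.7
```

move_arm(
  moves="0 0 0 0 0 -0.03 0;0 0 0 0 0 -0.04 0;0 0 0 0 0 -0.04 0.3;0 0 0 0 0 -0.04 0.5;0 0 0 0 0 -0.04 0.5;0 0 0 0 0 -0.04 0.5;0 0 -0.2 0 0 -0.04 0.5;0 0 -0.5 0 0 -0.04 0.5;0 0 -0.9 0 0 -0.04 0.5;0 0 -0.9 0 0 -0.04 0.5;0 0 -0.9 0 0 -0.04 0.5",
)

```text
time: 11.75
position: [0.6513, 0.1074, 0.1956]
tool_rot: [0.701, 0.713, 0.001, 0.001]
ft_force: [-0.2, 0.3, -0.1]
grip_width: 0.0433
grip_force: 0.0
```

```bash
python3 -c "
from h import *
cs=[.5791,-.0243,-.0785]
# rib centre from top pixels: base of rib
T=cam('top'); r=ray(T,(185+478/3.75-.4,145+457/3.75-.4),.07); c,s=np.cos(cs[2]),np.sin(cs[2]); d=r[:2]-cs[:2]; print('rib base in case',c*d[0]+s*d[1],-s*d[0]+c*d[1])
print(body(cs,[[-.12,0,.09],[.075,0,.09],[-.1,0,0]]))
plan((.459,-.0149,.20,-.0785))"
```

```text
rib base in case -0.12126057334607401 -0.000180745546208479
[[ 0.45946955 -0.01488967  0.09      ]
 [ 0.65386903 -0.03018146  0.09      ]
 [ 0.47940795 -0.01645806  0.        ]]
t 11.8 at [0.6502 0.1074 0.194  0.0164] zaxis [-9.e-04  0.e+00 -1.e+00] w 0.0434 F [-0.3 -0.6  0.3] M [-0.13  0.06  0.03]
n 2 each [-0.596 -0.966 -0.03 ] turn 0.03 rows 2.3
```

move_arm(
  moves="-0.3 -0.48 0 0 0 0.03 0.5;-0.596 -0.966 0 0 0 0.06 0.5;-0.596 -0.966 0 0 0 0.06 0.5;-0.596 -0.966 0 0 0 0.06 0.5",
)

```text
time: 12.2
position: [0.5523, 0.0455, 0.193]
tool_rot: [0.735, 0.678, -0.002, -0.002]
ft_force: [1.4, 0.5, -0.2]
grip_width: 0.0437
grip_force: 0.0
```

```bash
python3 -c "
from h import *
plan((.459,-.0149,.12,-.0785))"
```

```text
t 12.2 at [ 0.5523  0.0455  0.193  -0.0795] zaxis [-4.9e-03  6.0e-04 -1.0e+00] w 0.0437 F [ 1.4  0.5 -0.2] M [-0.13  0.02 -0.  ]
n 1 each [-0.676 -0.882  0.73 ] turn -0.001 rows 2.7
```

move_arm(
  moves="-0.34 -0.44 0 0 0 0 0.5;-0.67 -0.88 0.2 0 0 0 0.5;-0.67 -0.88 0.7 0 0 0 0.5;-0.67 -0.88 0.7 0 0 0 0.5;-0.67 -0.88 0.7 0 0 0 0.5;-0.67 -0.88 0.7 0 0 0 0.5",
)

```text
time: 12.8
position: [0.4651, -0.0138, 0.1252]
tool_rot: [0.734, 0.679, 0.001, 0.001]
ft_force: [0.2, -0.5, -0.9]
grip_width: 0.0436
grip_force: 0.0
```

```bash
python3 -c "
from h import *
plan((.459,-.0149,.084,-.0785))"
```

```text
t 12.8 at [ 0.4651 -0.0138  0.1252 -0.0769] zaxis [ 3.4e-03 -7.0e-04 -1.0e+00] w 0.0436 F [ 0.2 -0.5 -0.9] M [-0.04  0.01 -0.02]
n 1 each [-0.016 -0.06   0.412] turn 0.001 rows 0.8
```

move_arm(
  moves="-0.016 -0.06 0 0 0 0 0.5;-0.016 -0.06 0.2 0 0 0 0.5;-0.016 -0.06 0.41 0 0 0 0.5;-0.016 -0.06 0.41 0 0 0 0;-0.016 -0.06 0.41 0 0 0 0;-0.016 -0.06 0.41 0 0 0 0;-0.016 -0.06 0.41 0 0 0 0;-0.016 -0.06 0.41 0 0 0 0;-0.016 -0.06 0.41 0 0 0 0",
  squeeze=20,
)

```text
time: 13.7
position: [0.4586, -0.0153, 0.0845]
tool_rot: [0.734, 0.679, 0.002, 0.002]
ft_force: [4.1, 2.6, 3.8]
grip_width: 0.0137
grip_force: 20.0
```

```bash
python3 -c "
from h import *
p=here()[0]
plan((p[0]+.198*np.cos(.0785),p[1]-.198*np.sin(.0785),None,-.0785))"
```

```text
t 13.7 at [ 0.4586 -0.0153  0.0845 -0.0783] zaxis [ 0.0058 -0.001  -1.    ] w 0.0137 F [4.1 2.6 3.8] M [ 0.3  -0.52  0.03]
n 2 each [-0.    0.99 -0.  ] turn 0.0 rows 2.0
```

move_arm(
  moves="0 0.15 0 0 0 0 0;0 0.4 0 0 0 0 0;0 0.65 0 0 0 0 0;0 0.85 0 0 0 0 0;0 0.97 0 0 0 0 0;0 0.97 0 0 0 0 0",
)

```text
time: 14.3
position: [0.5547, -0.0228, 0.0844]
tool_rot: [0.734, 0.679, 0.001, 0.001]
ft_force: [2.6, 1.3, 5.4]
grip_width: 0.0135
grip_force: 20.0
```

```bash
python3 -c "
from h import *
plan((.6525,-.0306,None,-.0785))"
```

```text
t 14.3 at [ 0.5547 -0.0228  0.0844 -0.0776] zaxis [ 2.8e-03 -6.0e-04 -1.0e+00] w 0.0135 F [2.6 1.3 5.4] M [ 0.07 -0.04  0.05]
n 1 each [-0.002  0.981 -0.   ] turn 0.001 rows 2.0
```

move_arm(
  moves="0 0.2 0 0 0 0 0;0 0.4 0 0 0 0 0;0 0.6 0 0 0 0 0;0 0.8 0 0 0 0 0;0 0.93 0 0 0 0 0;0 1.0 0 0 0 0 0;0 1.0 0 0 0 0 0;0 1.0 0 0 0 0 0",
)

```text
time: 15.1
position: [0.6531, -0.0305, 0.0844]
tool_rot: [0.734, 0.679, 0.0, 0.001]
ft_force: [0.7, -0.4, 5.3]
grip_width: 0.0141
grip_force: 20.0
```

```bash
python3 -c "
from h import *
plan()"
```

```text
t 15.1 at [ 0.6531 -0.0305  0.0844 -0.0776] zaxis [ 1.7e-03 -6.0e-04 -1.0e+00] w 0.0141 F [ 0.7 -0.4  5.3] M [-0.04 -0.11 -0.  ]
```

move_arm(
  moves="0 0.02 0 0 0 0 0;0 0.04 0 0 0 0 0;0 0.04 0 0 0 0 0",
)

```text
time: 15.4
position: [0.6531, -0.0305, 0.0844]
tool_rot: [0.734, 0.679, -0.003, -0.002]
ft_force: [-5.9, -0.3, 11.3]
grip_width: 0.0135
grip_force: 20.0
```

```bash
python3 -c "
from h import *
plan()"
```

```text
t 15.4 at [ 0.6531 -0.0305  0.0844 -0.0771] zaxis [-7.1e-03  1.0e-04 -1.0e+00] w 0.0135 F [-5.9 -0.3 11.3] M [-0.16  0.84 -0.02]
```

move_arm(
  moves="0 -0.03 0 0 0 0 0;0 -0.03 0 0 0 0 0.5;0 -0.03 0 0 0 0 0.5;0 -0.03 0 0 0 0 0.5;0 -0.03 0 0 0 0 0.5;0 -0.03 -0.3 0 0 0 0.5;0 -0.03 -0.7 0 0 0 0.5;0 -0.03 -1.0 0 0 0 0.5;0 -0.03 -1.0 0 0 0 0.5;0 -0.03 -1.0 0 0 0 0.5",
)

```text
time: 16.4
position: [0.6536, -0.0303, 0.184]
tool_rot: [0.734, 0.679, 0.0, 0.0]
ft_force: [-0.4, 0.6, -0.6]
grip_width: 0.0434
grip_force: 0.0
```

```bash
cat > dies.py <<'E'
from h import *
from scipy.ndimage import label
T=cam("top")
hsv=cv2.cvtColor(T[0],cv2.COLOR_BGR2HSV); h,s,v=[hsv[...,i].astype(int) for i in range(3)]
roi=np.zeros(h.shape,bool); roi[200:330,358:466]=1
M=dict(a=((h<6)|(h>174))&(s>150)&(v>80),b=(h>100)&(h<122)&(s>120)&(v>60),c=(s<14)&(v>225),d=(h>6)&(h<14)&(s>215)&(v>200))
for n,m in M.items():
    l,k=label(m&roi)
    for i in range(1,k+1):
        q=np.argwhere(l==i)[:,::-1]
        if len(q)<15: continue
        (cx,cy),(w,hh),a=cv2.minAreaRect(q.astype(np.float32))
        w3=[ray(T,u,.042) for u in((cx,cy),*cv2.boxPoints(((cx,cy),(w,hh),a)))]
        e=w3[2]-w3[1],w3[3]-w3[2]; d=max(e,key=lambda x:np.hypot(*x[:2]))
        print(n,len(q),"px",round(cx,1),round(cy,1),"size",round(w,1),round(hh,1),"world",w3[0].round(4),"yaw",round(np.arctan2(d[1],d[0]),3))
E
python3 dies.py; python3 -c "
from h import *
plan((.545,-.2586,.14,-.0629))
C=cam('top'); cv2.imwrite('pics/t2.png',cv2.resize(C[0][140:320,260:500],(800,600)))"
```

```text
a 98 px 432.2 226.5 size 5.5 17.8 world [ 0.575  -0.3671  0.042 ] yaw -0.904
b 84 px 432.0 262.5 size 5.0 16.6 world [ 0.4694 -0.3637  0.042 ] yaw -1.012
t 16.4 at [ 0.6527 -0.0302  0.1827 -0.0778] zaxis [-1.8e-03  3.0e-04 -1.0e+00] w 0.0433 F [0.2 0.6 0.1] M [-0.1   0.09 -0.01]
n 3 each [-0.787 -0.299  0.142] turn -0.003 rows 1.7
```

View pics/t2.png

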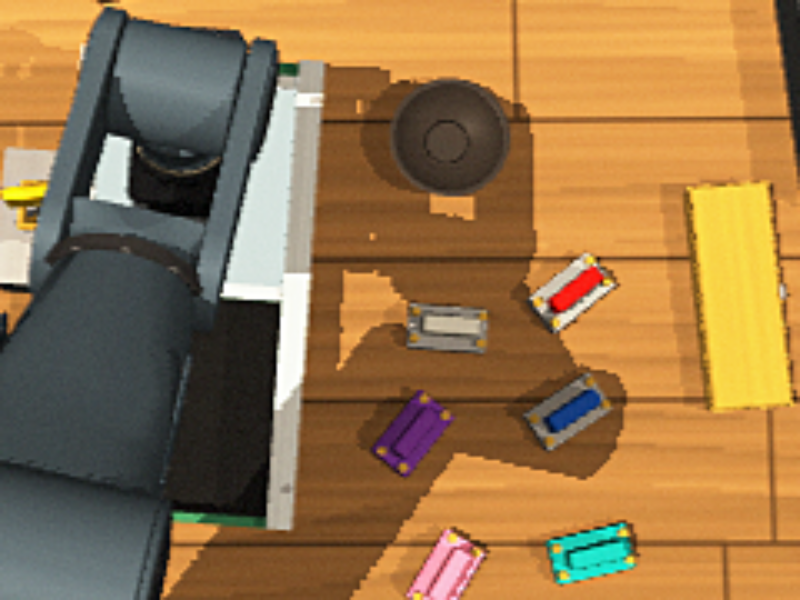

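move_arm(
  moves="-0.4 -0.15 0 0 0 0 0.5;-0.787 -0.3 0 0 0 0 0.5;-0.787 -0.3 0 0 0 0 0.5",
)

```text
time: 16.8
position: [0.6146, -0.1101, 0.1813]
tool_rot: [0.736, 0.677, -0.002, -0.002]
ft_force: [0.1, 0.1, 0.3]
grip_width: 0.0439
grip_force: 0.0
```

move_arm(
  moves="-0.4 -0.15 0 0 0 0 0.5;-0.787 -0.3 0 0 0 0 0.5;-0.787 -0.3 0 0 0 0 0.5",
)

```text
time: 17.1
position: [0.5792, -0.1861, 0.1818]
tool_rot: [0.736, 0.677, -0.001, -0.001]
ft_force: [1.3, -0.2, 0.0]
grip_width: 0.0434
grip_force: 0.0
```

move_arm(
  moves="-0.4 -0.15 0.2 0 0 0 0.5;-0.787 -0.3 0.5 0 0 0 0.5;-0.787 -0.3 0.7 0 0 0 0.5;-0.787 -0.3 0.7 0 0 0 0.5;-0.787 -0.3 0.7 0 0 0 0.5;-0.787 -0.3 0.7 0 0 0 0.5",
)

```text
time: 17.7
position: [0.5465, -0.2579, 0.1142]
tool_rot: [0.734, 0.68, 0.0, 0.001]
ft_force: [0.5, -0.5, 0.1]
grip_width: 0.0435
grip_force: 0.0
```

```bash
python3 dies.py;python3 -c "
from h import *
plan((.545,-.2586,.030,-.0629))"
```

```text
b 85 px 432.1 262.6 size 5.0 16.6 world [ 0.4691 -0.3639  0.042 ] yaw -0.992
t 17.8 at [ 0.5466 -0.258   0.1145 -0.0761] zaxis [ 0.0017 -0.001  -1.    ] w 0.0435 F [ 0.3 -0.4 -0. ] M [-0.05  0.07 -0.02]
n 1 each [-0.007 -0.016  0.845] turn -0.008 rows 1.7
```

move_arm(
  moves="-0.007 -0.016 0.3 0 0 -0.008 0.5;-0.007 -0.016 0.6 0 0 -0.008 0.5;-0.007 -0.016 0.845 0 0 -0.008 0.5;-0.007 -0.016 0.845 0 0 -0.008 0.5;-0.007 -0.016 0.845 0 0 -0.008 0;-0.007 -0.016 0.845 0 0 -0.008 0;-0.007 -0.016 0.845 0 0 -0.008 0;-0.007 -0.016 0.845 0 0 -0.008 0;-0.007 -0.016 0.845 0 0 -0.008 0;-0.007 -0.016 0.845 0 0 -0.008 0",
  squeeze=30,
)

```text
time: 18.75
position: [0.5446, -0.2597, 0.0301]
tool_rot: [0.73, 0.684, 0.0, 0.001]
ft_force: [1.4, 0.1, 6.4]
grip_width: 0.0157
grip_force: 30.0
```

```bash
python3 -c "
from h import *
cs=[.5791,-.0243,-.0785]
w=body(cs,[[-.1+a*.047,b*.036,0] for a,b in((1,1),(-1,1),(1,-1),(-1,-1))]);print(w)
plan((None,None,.125,None),(w[0][0],w[0][1],.125,1.4923),(None,None,.0385,None))"
```

```text
[[ 0.52908631  0.01574536  0.        ]
 [ 0.43537579  0.02311679  0.        ]
 [ 0.52344012 -0.05603291  0.        ]
 [ 0.42972959 -0.04866148  0.        ]]
t 18.8 at [ 0.5446 -0.2597  0.0301 -0.0653] zaxis [ 0.002  -0.0012 -1.    ] w 0.0157 F [1.4 0.1 6.4] M [0.03 0.05 0.02]
n 1 each [ 0.     0.    -0.949] turn -0.0 rows 1.9
n 3 each [ 0.913 -0.111 -0.   ] turn -0.331 rows 3.5
n 1 each [0.    0.    0.865] turn -0.0 rows 1.7
```

move_arm(
  moves="0 0 -0.2 0 0 0 0;0 0 -0.6 0 0 0 0;0 0 -0.95 0 0 0 0;0 0 -0.95 0 0 0 0;0 0 -0.95 0 0 0 0",
)

```text
time: 19.25
position: [0.5432, -0.259, 0.1237]
tool_rot: [0.73, 0.684, -0.0, -0.0]
ft_force: [-0.6, -0.4, -4.1]
grip_width: 0.0159
grip_force: 30.0
```

move_arm(
  moves="0.3 -0.04 0 0 0 0 0;0.6 -0.07 0 0 0 0 0;0.913 -0.111 0 0 0 0 0;0.913 -0.111 0 0 0 0 0",
)

```text
time: 19.65
position: [0.5345, -0.1619, 0.1209]
tool_rot: [0.729, 0.685, -0.001, -0.006]
ft_force: [-0.7, 0.9, -3.7]
grip_width: 0.0158
grip_force: 30.0
```

move_arm(
  moves="0.3 -0.04 0 0 0 0 0;0.6 -0.07 0 0 0 0 0;0.913 -0.111 0 0 0 0 0;0.913 -0.111 0 0 0 0 0",
)

```text
time: 20.05
position: [0.5301, -0.0716, 0.1216]
tool_rot: [0.729, 0.685, -0.002, -0.004]
ft_force: [-0.6, -0.6, -3.8]
grip_width: 0.0161
grip_force: 30.0
```

move_arm(
  moves="0.3 -0.04 0 0 0 -0.09 0;0.6 -0.07 0 0 0 -0.18 0;0.913 -0.111 0 0 0 -0.27 0;0.913 -0.111 0 0 0 -0.36 0;0.913 -0.111 0 0 0 -0.45 0;0.913 -0.111 0 0 0 -0.54 0;0.913 -0.111 0 0 0 -0.63 0;0.913 -0.111 0 0 0 -0.72 0;0.913 -0.111 0 0 0 -0.81 0;0.913 -0.111 0 0 0 -0.9 0;0.913 -0.111 0 0 0 -0.993 0;0.913 -0.111 0 0 0 -0.993 0",
)

```text
time: 21.25
position: [0.5277, 0.0155, 0.1225]
tool_rot: [0.039, 0.999, 0.0, -0.001]
ft_force: [-0.7, 0.0, -4.5]
grip_width: 0.0157
grip_force: 30.0
```

```bash
python3 -c "
from h import *
plan((.5291,.0157,.0385,1.4923))"; python3 dies.py
```

```text
t 21.2 at [0.5277 0.0155 0.1225 1.4937] zaxis [-2.9e-03  1.0e-04 -1.0e+00] w 0.0157 F [-0.7  0.  -4.5] M [ 0.05  0.04 -0.02]
n 1 each [-0.014  0.004  0.84 ] turn 0.001 rows 1.7
a 100 px 432.2 226.6 size 5.5 18.0 world [ 0.5749 -0.3669  0.042 ] yaw -0.904
b 86 px 431.9 262.4 size 5.2 16.6 world [ 0.4697 -0.3635  0.042 ] yaw -1.012
```

move_arm(
  moves="-0.01 0 0.25 0 0 0 0;-0.01 0 0.5 0 0 0 0;-0.01 0 0.7 0 0 0 0;-0.01 0 0.8 0 0 0 0;-0.01 0 0.835 0 0 0 0;-0.01 0 0.835 0 0 0 0",
)

```text
time: 21.9
position: [0.5294, 0.016, 0.0402]
tool_rot: [0.039, 0.999, 0.0, -0.0]
ft_force: [0.4, -0.0, -2.7]
grip_width: 0.0155
grip_force: 30.0
```

```bash
python3 -c "
from h import *
plan((.5291,.0157,.0385,1.4923))"
```

```text
t 21.9 at [0.5294 0.016  0.0402 1.4935] zaxis [-5.e-04  0.e+00 -1.e+00] w 0.0155 F [ 0.4 -0.  -2.7] M [-0.   -0.05 -0.04]
n 1 each [ 0.003 -0.003  0.017] turn 0.001 rows 0.0
```

move_arm(
  moves="0 0 0.022 0 0 0 0;0 0 0.022 0 0 0 0;0 0 0.022 0 0 0 0.42;0 0 0.022 0 0 0 0.42;0 0 0.022 0 0 0 0.42;0 0 0.022 0 0 0 0.42;0 0 -0.3 0 0 0 0.42;0 0 -0.7 0 0 0 0.42;0 0 -0.95 0 0 0 0.42;0 0 -0.95 0 0 0 0.42",
)

```text
time: 22.9
position: [0.5319, 0.0158, 0.1391]
tool_rot: [0.038, 0.999, -0.001, 0.004]
ft_force: [1.0, -0.1, 0.2]
grip_width: 0.0366
grip_force: 0.0
```

```bash
python3 dies.py; python3 -c "
from h import *
plan((.5755,-.3685,.125,.664),(None,None,.03,None))"
```

```text
a 99 px 432.2 226.6 size 5.5 18.0 world [ 0.5749 -0.3669  0.042 ] yaw -0.904
b 90 px 432.0 262.5 size 5.5 16.6 world [ 0.4694 -0.3637  0.042 ] yaw -1.02
t 22.9 at [0.5306 0.0159 0.1373 1.4947] zaxis [ 4.5e-03 -9.0e-04 -1.0e+00] w 0.0367 F [-0.8 -0.8 -0.4] M [ 0.   -0.03  0.01]
n 4 each [-0.185 -0.95   0.031] turn 0.132 rows 1.9
n 1 each [0.   0.   0.95] turn -0.0 rows 1.9
```

move_arm(
  moves="-0.09 -0.47 0 0 0 0 0.5;-0.185 -0.95 0 0 0 0 0.5;-0.185 -0.95 0 0 0 0 0.5",
)

```text
time: 23.25
position: [0.5421, -0.0854, 0.1345]
tool_rot: [0.041, 0.999, -0.001, 0.001]
ft_force: [0.9, 1.1, -0.1]
grip_width: 0.043
grip_force: 0.0
```

move_arm(
  moves="-0.09 -0.47 0 0 0 0 0.5;-0.185 -0.95 0 0 0 0 0.5;-0.185 -0.95 0 0 0 0 0.5",
)

```text
time: 23.55
position: [0.5532, -0.1819, 0.1344]
tool_rot: [0.041, 0.999, -0.001, 0.001]
ft_force: [0.3, -0.6, 0.8]
grip_width: 0.0435
grip_force: 0.0
```

move_arm(
  moves="-0.09 -0.47 0 0 0 0 0.5;-0.185 -0.95 0 0 0 0 0.5;-0.185 -0.95 0 0 0 0 0.5",
)

```text
time: 23.85
position: [0.5641, -0.2779, 0.1345]
tool_rot: [0.04, 0.999, -0.002, 0.001]
ft_force: [0.1, -0.2, 0.1]
grip_width: 0.0439
grip_force: 0.0
```

move_arm(
  moves="-0.09 -0.47 0 0 0 0.09 0.5;-0.185 -0.95 0 0 0 0.18 0.5;-0.185 -0.95 0 0 0 0.27 0.5;-0.185 -0.95 0 0 0 0.36 0.5;-0.185 -0.95 0 0 0 0.45 0.5;-0.185 -0.95 0 0 0 0.528 0.5;-0.185 -0.95 0 0 0 0.528 0.5;-0.185 -0.95 0 0 0 0.528 0.5",
)

```text
time: 24.65
position: [0.5738, -0.3668, 0.1343]
tool_rot: [0.436, 0.9, 0.0, -0.001]
ft_force: [-0.1, -1.1, 0.2]
grip_width: 0.0439
grip_force: 0.0
```

```bash
python3 dies.py; python3 -c "
from h import *
plan((.5755,-.3685,.03,.664))
C=cam('scene'); cv2.imwrite('pics/r1.png',np.hstack([cv2.resize(C[0][190:310,150:280],(430,400)),cv2.resize(C[0][210:300,280:410],(370,400))]))"
```

```text
t 24.7 at [ 0.574  -0.3672  0.1346  0.668 ] zaxis [-0.0013  0.0013 -1.    ] w 0.0434 F [ 0.4 -0.7  0. ] M [-0.05 -0.01 -0.04]
n 2 each [-0.01   0.002  0.523] turn 0.001 rows 1.0
```

View pics/r1.png

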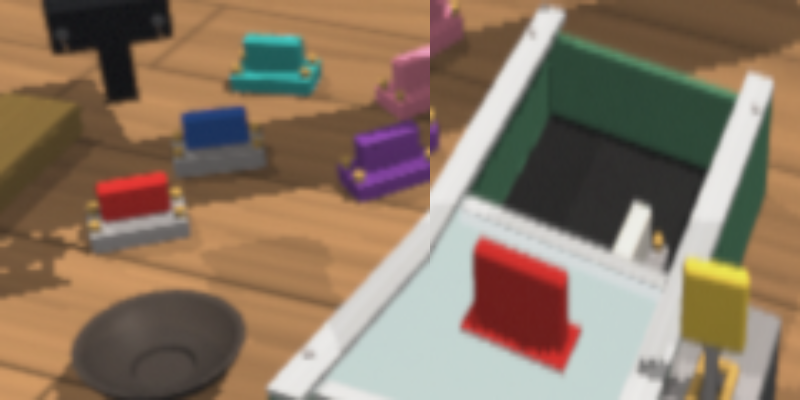

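move_arm(
  moves="-0.01 0 0.3 0 0 0 0.5;-0.01 0 0.55 0 0 0 0.5;-0.01 0 0.55 0 0 0 0.5;-0.01 0 0.55 0 0 0 0.5",
)

```text
time: 25.15
position: [0.5747, -0.3689, 0.0802]
tool_rot: [0.437, 0.899, 0.0, -0.001]
ft_force: [0.7, -0.2, -0.3]
grip_width: 0.0437
grip_force: 0.0
```

```bash
python3 -c "
from h import *
plan((.5755,-.3685,.03,.664))"
```

```text
t 25.1 at [ 0.5747 -0.3689  0.0802  0.6659] zaxis [-8.e-04  7.e-04 -1.e+00] w 0.0437 F [ 0.7 -0.2 -0.3] M [-0.11  0.02  0.01]
n 1 each [-0.002  0.009  0.502] turn 0.001 rows 1.0
```

move_arm(
  moves="0 0.009 0.25 0 0 0 0.5;0 0.009 0.5 0 0 0 0.5;0 0.009 0.5 0 0 0 0.5;0 0.009 0.5 0 0 0 0;0 0.009 0.5 0 0 0 0;0 0.009 0.5 0 0 0 0;0 0.009 0.5 0 0 0 0;0 0.009 0.5 0 0 0 0;0 0.009 0.5 0 0 0 0",
  squeeze=30,
)

```text
time: 26.05
position: [0.5762, -0.369, 0.0316]
tool_rot: [0.438, 0.899, -0.0, 0.001]
ft_force: [0.3, 0.7, 5.1]
grip_width: 0.0155
grip_force: 30.0
```

```bash
python3 -c "
from h import *
plan((None,None,.125,None),(.4354,.0231,.125,1.4923))"
```

```text
t 26.1 at [ 0.5762 -0.369   0.0316  0.6651] zaxis [ 0.0015 -0.0011 -1.    ] w 0.0155 F [0.3 0.7 5.1] M [ 0.12 -0.02 -0.05]
n 1 each [ 0.     0.    -0.934] turn -0.0 rows 1.9
n 4 each [ 0.989  0.328 -0.   ] turn -0.132 rows 2.1
```

move_arm(
  moves="0 0 -0.2 0 0 0 0;0 0 -0.6 0 0 0 0;0 0 -0.95 0 0 0 0;0 0 -0.95 0 0 0 0;0 0 -0.95 0 0 0 0",
)

```text
time: 26.55
position: [0.5751, -0.3683, 0.1251]
tool_rot: [0.437, 0.899, 0.0, -0.0]
ft_force: [-0.7, 0.9, -3.8]
grip_width: 0.016
grip_force: 30.0
```

move_arm(
  moves="0.3 0.1 0 0 0 0 0;0.65 0.21 0 0 0 0 0;0.989 0.328 0 0 0 0 0;0.989 0.328 0 0 0 0 0",
)

```text
time: 26.95
position: [0.5346, -0.263, 0.1216]
tool_rot: [0.436, 0.9, 0.002, -0.008]
ft_force: [0.1, -0.6, -3.9]
grip_width: 0.016
grip_force: 30.0
```

move_arm(
  moves="0.3 0.1 0 0 0 0 0;0.65 0.21 0 0 0 0 0;0.989 0.328 0 0 0 0 0;0.989 0.328 0 0 0 0 0",
)

```text
time: 27.35
position: [0.4993, -0.1663, 0.1226]
tool_rot: [0.436, 0.9, 0.001, -0.007]
ft_force: [-1.4, -0.1, -3.7]
grip_width: 0.0157
grip_force: 30.0
```

move_arm(
  moves="0.3 0.1 0 0 0 0 0;0.65 0.21 0 0 0 0 0;0.989 0.328 0 0 0 0 0;0.989 0.328 0 0 0 0 0",
)

```text
time: 27.75
position: [0.4646, -0.07, 0.1235]
tool_rot: [0.436, 0.9, -0.0, -0.006]
ft_force: [-0.5, 0.6, -3.8]
grip_width: 0.0154
grip_force: 30.0
```

move_arm(
  moves="0.3 0.1 0 0 0 -0.09 0;0.65 0.21 0 0 0 -0.18 0;0.989 0.328 0 0 0 -0.27 0;0.989 0.328 0 0 0 -0.36 0;0.989 0.328 0 0 0 -0.45 0;0.989 0.328 0 0 0 -0.527 0;0.989 0.328 0 0 0 -0.527 0;0.989 0.328 0 0 0 -0.527 0",
)

```text
time: 28.55
position: [0.4347, 0.0232, 0.1247]
tool_rot: [0.04, 0.999, 0.0, -0.001]
ft_force: [-0.3, 0.3, -3.2]
grip_width: 0.016
grip_force: 30.0
```

```bash
python3 -c "
from h import *
plan((.4354,.0231,.04,1.4923))"; python3 dies.py
```

```text
t 28.6 at [0.4347 0.0232 0.1247 1.49  ] zaxis [-1.2e-03  1.0e-04 -1.0e+00] w 0.016 F [-0.3  0.3 -3.2] M [-0.02 -0.    0.01]
n 1 each [-0.007 -0.     0.847] turn -0.001 rows 1.7
b 98 px 431.6 262.9 size 5.5 17.8 world [ 0.4682 -0.3626  0.042 ] yaw -0.992
```

move_arm(
  moves="-0.007 0 0.25 0 0 0 0;-0.007 0 0.5 0 0 0 0;-0.007 0 0.7 0 0 0 0;-0.007 0 0.8 0 0 0 0;-0.007 0 0.85 0 0 0 0;-0.007 0 0.86 0 0 0 0;-0.007 0 0.86 0 0 0 0",
)

```text
time: 29.3
position: [0.4357, 0.0234, 0.0398]
tool_rot: [0.039, 0.999, -0.0, 0.001]
ft_force: [-0.0, 0.6, -3.2]
grip_width: 0.0156
grip_force: 30.0
```

```bash
python3 -c "
from h import *
plan((.4354,.0231,.039,1.4923))"
```

```text
t 29.3 at [0.4357 0.0234 0.0398 1.4925] zaxis [ 1.e-03 -2.e-04 -1.e+00] w 0.0156 F [-0.   0.6 -3.2] M [0.02 0.02 0.03]
n 1 each [ 0.003 -0.003  0.008] turn 0.0 rows 0.0
```

move_arm(
  moves="0 0 0.01 0 0 0 0;0 0 0.012 0 0 0 0;0 0 0.012 0 0 0 0.42;0 0 0.012 0 0 0 0.42;0 0 0.012 0 0 0 0.42;0 0 0.012 0 0 0 0.42;0 0 -0.3 0 0 0 0.42;0 0 -0.7 0 0 0 0.42;0 0 -0.95 0 0 0 0.42;0 0 -0.95 0 0 0 0.42",
)

```text
time: 30.3
position: [0.4374, 0.0232, 0.1372]
tool_rot: [0.039, 0.999, -0.001, 0.004]
ft_force: [0.9, -0.6, -0.1]
grip_width: 0.0367
grip_force: 0.0
```

```bash
python3 dies.py; python3 -c "
from h import *
plan((.469,-.3645,.12,.563),(None,None,.0305,None))"
```

```text
b 98 px 431.6 262.9 size 5.5 17.8 world [ 0.4682 -0.3626  0.042 ] yaw -0.992
t 30.4 at [0.4363 0.0234 0.1357 1.4931] zaxis [ 4.1e-03 -8.0e-04 -1.0e+00] w 0.0365 F [-1.   0.9 -0.7] M [-0.02 -0.03 -0.02]
n 4 each [-0.157 -0.96   0.039] turn 0.148 rows 1.9
n 1 each [0.    0.    0.895] turn -0.0 rows 1.8
```

move_arm(
  moves="-0.08 -0.48 0 0 0 0 0.5;-0.157 -0.96 0 0 0 0 0.5;-0.157 -0.96 0 0 0 0 0.5",
)

```text
time: 30.65
position: [0.4455, -0.0786, 0.1334]
tool_rot: [0.042, 0.999, -0.001, 0.001]
ft_force: [0.7, 0.6, 0.8]
grip_width: 0.0429
grip_force: 0.0
```

move_arm(
  moves="-0.08 -0.48 0 0 0 0 0.5;-0.157 -0.96 0 0 0 0 0.5;-0.157 -0.96 0 0 0 0 0.5",
)

```text
time: 30.95
position: [0.4536, -0.176, 0.1334]
tool_rot: [0.042, 0.999, -0.002, 0.002]
ft_force: [0.3, 0.2, -0.2]
grip_width: 0.0434
grip_force: 0.0
```

move_arm(
  moves="-0.08 -0.48 0 0 0 0 0.5;-0.157 -0.96 0 0 0 0 0.5;-0.157 -0.96 0 0 0 0 0.5",
)

```text
time: 31.25
position: [0.4616, -0.2729, 0.1335]
tool_rot: [0.041, 0.999, -0.002, 0.002]
ft_force: [-0.3, 1.7, -0.7]
grip_width: 0.0438
grip_force: 0.0
```

```bash
python3 dies.py; python3 -c "
from h import *
plan((.469,-.3645,.09,.563))"
```

```text
t 31.3 at [ 0.46   -0.2691  0.133   1.4892] zaxis [-4.e-04  5.e-04 -1.e+00] w 0.0437 F [-0.   0.5 -0.7] M [0.02 0.01 0.01]
n 1 each [-0.168 -0.943  0.43 ] turn 0.59 rows 6.2
```

move_arm(
  moves="-0.08 -0.48 0 0 0 0.09 0.5;-0.16 -0.94 0 0 0 0.18 0.5;-0.16 -0.94 0 0 0 0.27 0.5;-0.16 -0.94 0 0 0 0.36 0.5;-0.16 -0.94 0.2 0 0 0.45 0.5;-0.16 -0.94 0.4 0 0 0.54 0.5;-0.16 -0.94 0.4 0 0 0.59 0.5;-0.16 -0.94 0.4 0 0 0.59 0.5;-0.16 -0.94 0.4 0 0 0.59 0.5",
)

```text
time: 32.2
position: [0.4684, -0.3603, 0.0938]
tool_rot: [0.48, 0.877, 0.0, -0.001]
ft_force: [0.3, -0.1, -0.3]
grip_width: 0.0432
grip_force: 0.0
```

```bash
python3 -c "
from h import *
plan((.469,-.3642,.0305,.563))"
```

```text
t 32.2 at [ 0.4684 -0.3603  0.0938  0.5691] zaxis [-0.0015  0.0019 -1.    ] w 0.0432 F [ 0.3 -0.1 -0.3] M [-0.05  0.01  0.05]
n 1 each [-0.036 -0.015  0.633] turn 0.004 rows 1.3
```

move_arm(
  moves="-0.036 -0.015 0.3 0 0 0 0.5;-0.036 -0.015 0.63 0 0 0 0.5;-0.036 -0.015 0.63 0 0 0 0.5;-0.036 -0.015 0.63 0 0 0 0;-0.036 -0.015 0.63 0 0 0 0;-0.036 -0.015 0.63 0 0 0 0;-0.036 -0.015 0.63 0 0 0 0;-0.036 -0.015 0.63 0 0 0 0;-0.036 -0.015 0.63 0 0 0 0",
  squeeze=30,
)

```text
time: 33.1
position: [0.47, -0.3666, 0.0327]
tool_rot: [0.481, 0.876, -0.0, 0.001]
ft_force: [1.3, 1.0, 6.9]
grip_width: 0.0154
grip_force: 30.0
```

```bash
python3 -c "
from h import *
plan((None,None,.125,None),(.4765,-.0523,.125,1.4923))"
```

```text
t 33.1 at [ 0.47   -0.3666  0.0327  0.5661] zaxis [ 0.0019 -0.0016 -1.    ] w 0.0154 F [1.3 1.  6.9] M [ 0.11 -0.12  0.04]
n 1 each [ 0.     0.    -0.923] turn -0.0 rows 1.8
n 3 each [ 0.872  0.58  -0.   ] turn -0.197 rows 2.1
```

move_arm(
  moves="0 0 -0.2 0 0 0 0;0 0 -0.6 0 0 0 0;0 0 -0.94 0 0 0 0;0 0 -0.94 0 0 0 0;0 0 -0.94 0 0 0 0",
)

```text
time: 33.6
position: [0.4689, -0.3659, 0.1256]
tool_rot: [0.481, 0.877, -0.0, 0.0]
ft_force: [-1.3, -0.7, -1.8]
grip_width: 0.0159
grip_force: 30.0
```

move_arm(
  moves="0.3 0.2 0 0 0 0 0;0.6 0.4 0 0 0 0 0;0.872 0.58 0 0 0 0 0;0.872 0.58 0 0 0 0 0",
)

```text
time: 34.0
position: [0.4679, -0.2549, 0.1228]
tool_rot: [0.48, 0.877, 0.002, -0.006]
ft_force: [-1.4, -0.1, -2.6]
grip_width: 0.0156
grip_force: 30.0
```

move_arm(
  moves="0.3 0.2 0 0 0 0 0;0.6 0.4 0 0 0 0 0;0.872 0.58 0 0 0 0 0;0.872 0.58 0 0 0 0 0",
)

```text
time: 34.4
position: [0.4706, -0.1521, 0.1235]
tool_rot: [0.48, 0.877, 0.0, -0.004]
ft_force: [-0.6, -1.2, -1.9]
grip_width: 0.0156
grip_force: 30.0
```

move_arm(
  moves="0.3 0.2 0 0 0 -0.09 0;0.6 0.4 0 0 0 -0.18 0;0.872 0.58 0 0 0 -0.27 0;0.872 0.58 0 0 0 -0.36 0;0.872 0.58 0 0 0 -0.45 0;0.872 0.58 0 0 0 -0.54 0;0.872 0.58 0 0 0 -0.59 0;0.872 0.58 0 0 0 -0.59 0;0.872 0.58 0 0 0 -0.59 0",
)

```text
time: 35.3
position: [0.4755, -0.0525, 0.1247]
tool_rot: [0.04, 0.999, 0.0, -0.001]
ft_force: [-0.4, -0.2, -2.3]
grip_width: 0.0159
grip_force: 30.0
```

```bash
python3 -c "
from h import *
plan((.4765,-.0523,.0405,1.4923))"
```

```text
t 35.3 at [ 0.4755 -0.0525  0.1247  1.4907] zaxis [-1.3e-03  2.0e-04 -1.0e+00] w 0.0159 F [-0.4 -0.2 -2.3] M [ 0.01  0.06 -0.02]
n 1 each [-0.009  0.003  0.842] turn -0.001 rows 1.7
```

move_arm(
  moves="-0.009 0 0.25 0 0 0 0;-0.009 0 0.5 0 0 0 0;-0.009 0 0.7 0 0 0 0;-0.009 0 0.8 0 0 0 0;-0.009 0 0.845 0 0 0 0;-0.009 0 0.845 0 0 0 0;-0.009 0 0.855 0 0 0 0;-0.009 0 0.855 0 0 0 0",
)

```text
time: 36.1
position: [0.4773, -0.0524, 0.0407]
tool_rot: [0.039, 0.999, -0.0, 0.001]
ft_force: [-0.4, -0.5, 2.4]
grip_width: 0.0156
grip_force: 30.0
```

```bash
python3 -c "
from h import *
plan((.4765,-.0523,.0405,1.4923))"
```

```text
t 36.1 at [ 0.4773 -0.0524  0.0407  1.4928] zaxis [ 1.8e-03 -7.0e-04 -1.0e+00] w 0.0156 F [-0.4 -0.5  2.4] M [-0.06  0.15 -0.03]
n 1 each [ 0.008 -0.     0.002] turn 0.0 rows 0.0
```

move_arm(
  moves="0 0 0 0 0 0 0.42;0 0 0 0 0 0 0.42;0 0 0 0 0 0 0.42;0 0 0 0 0 0 0.42;0 0 -0.3 0 0 0 0.42;0 0 -0.7 0 0 0 0.42;0 0 -1 0 0 0 0.42;0 0 -1 0 0 0 0.42;0 0 -1 0 0 0 0.42",
)

```text
time: 37.0
position: [0.4767, -0.052, 0.1404]
tool_rot: [0.039, 0.999, -0.0, 0.001]
ft_force: [-0.2, 0.9, 0.6]
grip_width: 0.0368
grip_force: 0.0
```

```bash
python3 -c "
from h import *
plan((.6527,-.0305,.145,-.0785))"
```

```text
t 37.0 at [ 0.4767 -0.052   0.1404  1.493 ] zaxis [ 1.4e-03 -5.0e-04 -1.0e+00] w 0.0368 F [-0.2  0.9  0.6] M [0.06 0.07 0.01]
n 2 each [-0.869  0.176 -0.023] turn 0.5 rows 5.2
```

move_arm(
  moves="-0.43 0.08 -0.1 0 0 0 0.5;-0.869 0.176 -0.2 0 0 0 0.5;-0.869 0.176 -0.2 0 0 0 0.5;-0.869 0.176 -0.2 0 0 0 0.5",
)

```text
time: 37.4
position: [0.5641, -0.0408, 0.1582]
tool_rot: [0.038, 0.999, 0.0, -0.002]
ft_force: [-0.9, 0.5, -0.1]
grip_width: 0.0435
grip_force: 0.0
```

move_arm(
  moves="-0.43 0.08 0 0 0 0.09 0.5;-0.869 0.176 0 0 0 0.18 0.5;-0.869 0.176 0 0 0 0.27 0.5;-0.869 0.176 0 0 0 0.36 0.5;-0.869 0.176 0 0 0 0.45 0.5;-0.869 0.176 0 0 0 0.54 0.5;-0.869 0.176 0 0 0 0.63 0.5;-0.869 0.176 0 0 0 0.72 0.5;-0.869 0.176 0 0 0 0.81 0.5;-0.869 0.176 0 0 0 0.9 0.5;-0.869 0.176 0 0 0 1 0.5;-0.869 0.176 0 0 0 1 0.5",
)

```text
time: 38.6
position: [0.6499, -0.0303, 0.1579]
tool_rot: [0.734, 0.679, -0.002, -0.002]
ft_force: [-1.0, -0.1, -0.1]
grip_width: 0.0434
grip_force: 0.0
```

```bash
python3 dies.py; python3 -c "
from h import *
plan((.6527,-.0305,.0845,-.0785))
C=cam('scene');T=cam('top'); cv2.imwrite('pics/w1.png',np.hstack([cv2.resize(C[0][190:320,150:410],(480,240)),cv2.resize(T[0][200:300,270:400],(312,240))]))"
```

```text
t 38.6 at [ 0.6503 -0.0304  0.1582 -0.076 ] zaxis [-4.7e-03  9.0e-04 -1.0e+00] w 0.0435 F [0.2 0.2 0.8] M [-0.06  0.05 -0.05]
n 1 each [0.    0.024 0.737] turn 0.002 rows 1.5
```

View pics/w1.png

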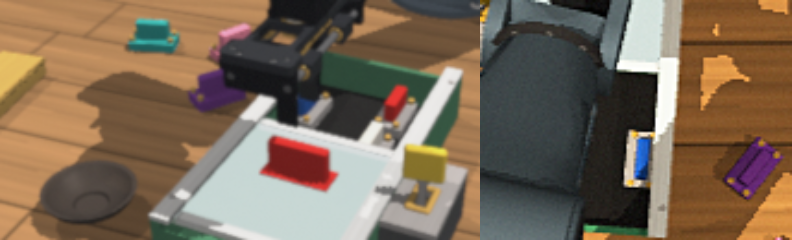

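move_arm(
  moves="0 0.02 0.3 0 0 0 0.5;0 0.02 0.6 0 0 0 0.5;0 0.02 0.735 0 0 0 0.5;0 0.02 0.735 0 0 0 0.5;0 0.02 0.735 0 0 0 0;0 0.02 0.735 0 0 0 0;0 0.02 0.735 0 0 0 0;0 0.02 0.735 0 0 0 0;0 0.02 0.735 0 0 0 0;0 0.02 0.735 0 0 0 0",
  squeeze=20,
)

```text
time: 39.75
position: [0.6531, -0.0304, 0.0873]
tool_rot: [0.734, 0.679, -0.001, -0.001]
ft_force: [-4.8, -0.3, 5.5]
grip_width: 0.014
grip_force: 20.0
```

move_arm(
  moves="0 -0.2 0 0 0 0 0;0 -0.4 0 0 0 0 0;0 -0.65 0 0 0 0 0;0 -0.85 0 0 0 0 0;0 -0.97 0 0 0 0 0;0 -0.97 0 0 0 0 0",
)

```text
time: 40.35
position: [0.5565, -0.0229, 0.0873]
tool_rot: [0.734, 0.679, -0.0, -0.0]
ft_force: [-2.8, 0.0, 4.6]
grip_width: 0.0138
grip_force: 20.0
```

```bash
python3 -c "
from h import *
plan((.4586,-.0153,.0845,-.0785))"
```

```text
t 40.4 at [ 0.5565 -0.0229  0.0873 -0.0778] zaxis [-0.0012  0.     -1.    ] w 0.0138 F [-2.8  0.   4.6] M [-0.05  0.42 -0.07]
n 1 each [-0.    -0.982  0.028] turn 0.0 rows 2.0
```

move_arm(
  moves="0 -0.2 0 0 0 0 0;0 -0.4 0 0 0 0 0;0 -0.6 0 0 0 0 0;0 -0.8 0 0 0 0 0;0 -0.93 0 0 0 0 0;0 -0.99 0 0 0 0 0;0 -0.99 0 0 0 0 0;0 -0.99 0 0 0 0 0",
)

```text
time: 41.15
position: [0.4596, -0.0153, 0.0872]
tool_rot: [0.734, 0.679, 0.0, 0.0]
ft_force: [-1.5, 1.7, 10.4]
grip_width: 0.0139
grip_force: 20.0
```

move_arm(
  moves="0 -0.02 0 0 0 0 0;0 -0.04 0 0 0 0 0;0 -0.04 0 0 0 0 0;0 -0.04 0 0 0 0 0",
)

```text
time: 41.55
position: [0.4586, -0.0153, 0.0872]
tool_rot: [0.734, 0.679, 0.002, 0.002]
ft_force: [3.8, 4.3, 4.7]
grip_width: 0.0139
grip_force: 20.1
```

```bash
python3 -c "
from h import *
plan()"
```

```text
t 41.5 at [ 0.4586 -0.0153  0.0872 -0.0787] zaxis [ 6.3e-03 -6.0e-04 -1.0e+00] w 0.0139 F [3.8 4.3 4.7] M [ 0.55 -0.27 -0.04]
```

move_arm(
  moves="0 0.03 0 0 0 0 0;0 0.03 0 0 0 0 0.5;0 0.03 0 0 0 0 0.5;0 0.03 0 0 0 0 0.5;0 0.03 0 0 0 0 0.5;0 0.03 -0.3 0 0 0 0.5;0 0.03 -0.7 0 0 0 0.5;0 0.03 -1 0 0 0 0.5;0 0.03 -1 0 0 0 0.5;0 0.03 -1 0 0 0 0.5",
)

```text
time: 42.55
position: [0.4582, -0.0153, 0.1868]
tool_rot: [0.734, 0.679, 0.0, 0.001]
ft_force: [-0.7, 0.1, -0.6]
grip_width: 0.0438
grip_force: 0.0
```

```bash
python3 -c "
from h import *
plan((.6508,.1068,.187,.02))"
```

```text
t 42.5 at [ 0.4582 -0.0153  0.1868 -0.0778] zaxis [ 1.2e-03 -4.0e-04 -1.0e+00] w 0.0438 F [-0.7  0.1 -0.6] M [-0.1   0.07  0.02]
n 2 each [ 0.684  0.913 -0.001] turn -0.031 rows 2.3
```

move_arm(
  moves="0.34 0.45 0 0 0 0 0.5;0.684 0.913 0 0 0 0 0.5;0.684 0.913 0 0 0 0 0.5;0.684 0.913 0 0 0 0 0.5",
)

```text
time: 42.95
position: [0.5553, 0.047, 0.1843]
tool_rot: [0.733, 0.68, -0.001, -0.001]
ft_force: [-0.3, -0.1, 0.5]
grip_width: 0.0435
grip_force: 0.0
```

move_arm(
  moves="0.34 0.45 0 0 0 -0.06 0.5;0.684 0.913 0 0 0 -0.062 0.5;0.684 0.913 0 0 0 -0.062 0.5;0.684 0.913 0 0 0 -0.062 0.5;0.684 0.913 0 0 0 -0.062 0.5;0.684 0.913 0 0 0 -0.062 0.5",
)

```text
time: 43.55
position: [0.6485, 0.1058, 0.1855]
tool_rot: [0.701, 0.714, -0.002, -0.001]
ft_force: [-0.3, -0.3, -1.1]
grip_width: 0.0433
grip_force: 0.0
```

```bash
python3 -c "
from h import *
plan((.6508,.1068,.106,.02))"
```

```text
t 43.5 at [0.6485 0.1058 0.1855 0.0185] zaxis [-3.9e-03 -4.0e-04 -1.0e+00] w 0.0433 F [-0.3 -0.3 -1.1] M [-0.1   0.02  0.  ]
n 1 each [0.01  0.023 0.795] turn -0.001 rows 1.6
```

move_arm(
  moves="0.01 0.012 0.3 0 0 0 0.5;0.01 0.012 0.6 0 0 0 0.5;0.01 0.012 0.79 0 0 0 0.5;0.01 0.012 0.79 0 0 0 0.5;0.01 0.012 0.79 0 0 0 0.5;0.01 0.012 0.79 0 0 0 0;0.01 0.012 0.79 0 0 0 0;0.01 0.012 0.79 0 0 0 0;0.01 0.012 0.79 0 0 0 0;0.01 0.012 0.79 0 0 0 0;0.01 0.012 0.79 0 0 0 0",
  squeeze=40,
)

```text
time: 44.65
position: [0.651, 0.1081, 0.1078]
tool_rot: [0.7, 0.714, -0.001, -0.001]
ft_force: [-3.2, 0.2, 4.9]
grip_width: 0.0117
grip_force: 39.2
```

```bash
python3 -c "
from h import *
plan((.6508,.1072,.106,1.4923))"
```

```text
t 44.6 at [0.651  0.1081 0.1078 0.0206] zaxis [-2.2e-03 -1.0e-04 -1.0e+00] w 0.0117 F [-3.2  0.2  4.9] M [-0.01  0.7   0.21]
n 1 each [-0.009 -0.003  0.018] turn -0.937 rows 9.8
```

move_arm(
  moves="0 0 0 0 0 -0.08 0;0 0 0 0 0 -0.16 0;0 0 0 0 0 -0.24 0;0 0 0 0 0 -0.32 0;0 0 0 0 0 -0.4 0;0 0 0 0 0 -0.48 0;0 0 0 0 0 -0.5 0;0 0 0 0 0 -0.5 0",
)

```text
time: 45.45
position: [0.6503, 0.1082, 0.1078]
tool_rot: [0.373, 0.928, -0.001, -0.002]
ft_force: [-4.1, -0.4, 5.7]
grip_width: 0.0118
grip_force: 39.6
```

```bash
python3 -c "
from h import *
plan((.6508,.1074,.106,1.59))"
```

```text
t 45.5 at [0.6503 0.1082 0.1078 0.8053] zaxis [-3.9e-03  2.0e-04 -1.0e+00] w 0.0118 F [-4.1 -0.4  5.7] M [ 0.05  0.9  -0.01]
n 1 each [-0.009 -0.002  0.018] turn -0.5 rows 5.2
```

move_arm(
  moves="0 0 0 0 0 -0.08 0;0 0 0 0 0 -0.16 0;0 0 0 0 0 -0.24 0;0 0 0 0 0 -0.32 0;0 0 0 0 0 -0.4 0;0 0 0 0 0 -0.44 0;0 0 0 0 0 -0.47 0;0 0 0 0 0 -0.5 0;0 0 0 0 0 -0.5 0",
)

```text
time: 46.35
position: [0.6497, 0.1075, 0.1078]
tool_rot: [-0.01, 1.0, -0.0, -0.003]
ft_force: [-5.1, -1.6, 6.5]
grip_width: 0.0114
grip_force: 39.8
```

```bash
python3 -c "
from h import *
plan((.6508,.1074,.106,1.4923))"
```

```text
t 46.4 at [0.6497 0.1075 0.1078 1.5913] zaxis [-0.0055 -0.001  -1.    ] w 0.0114 F [-5.1 -1.6  6.5] M [-0.27  1.12 -0.1 ]
n 1 each [-0.011 -0.002  0.018] turn 0.063 rows 0.7
```

move_arm(
  moves="-0.01 0 0 0 0 -0.03 0;-0.01 0 0 0 0 -0.05 0;-0.01 0 0 0 0 -0.05 0",
)

```text
time: 46.65
position: [0.6497, 0.1074, 0.1077]
tool_rot: [-0.048, 0.999, -0.0, -0.004]
ft_force: [-7.0, -2.3, 7.8]
grip_width: 0.0119
grip_force: 40.3
```

```bash
python3 -c "
from h import *
plan((.6508,.1074,.106,1.4923))"
```

```text
t 46.6 at [0.6497 0.1074 0.1077 1.6669] zaxis [-7.9e-03 -7.0e-04 -1.0e+00] w 0.0119 F [-7.  -2.3  7.8] M [-0.43  1.51 -0.66]
n 1 each [-0.011 -0.001  0.017] turn 0.111 rows 1.2
```

move_arm(
  moves="0.01 0 0 0 0 0.06 0;0.02 0 0 0 0 0.1 0;0.02 0.01 0 0 0 0.1 0;0.02 0.01 0 0 0 0.1 0",
)

```text
time: 47.05
position: [0.6497, 0.1086, 0.1077]
tool_rot: [0.029, 1.0, -0.0, -0.001]
ft_force: [-4.5, -1.0, 5.6]
grip_width: 0.0116
grip_force: 39.8
```

```bash
python3 -c "
from h import *
plan((.6508,.1074,.106,1.4923))"
```

```text
t 47.0 at [0.6497 0.1086 0.1077 1.5136] zaxis [-2.9e-03 -8.0e-04 -1.0e+00] w 0.0116 F [-4.5 -1.   5.6] M [-0.15  0.97 -0.03]
n 1 each [-0.011 -0.011  0.017] turn 0.014 rows 0.1
```

move_arm(
  moves="0.015 -0.01 0 0 0 0.012 0;0.015 -0.01 0 0 0 0.012 0;0.015 -0.01 -0.03 0 0 0.012 0;0.015 -0.01 -0.06 0 0 0.012 0;0.015 -0.01 -0.06 0 0 0.012 0",
)

```text
time: 47.55
position: [0.6493, 0.1077, 0.1133]
tool_rot: [0.039, 0.999, -0.0, -0.0]
ft_force: [-1.3, -0.5, -0.0]
grip_width: 0.0116
grip_force: 39.8
```

```bash
python3 -c "
from h import *
plan((.6508,.1074,.106,1.4923))"
```

```text
t 47.5 at [0.6493 0.1077 0.1133 1.4933] zaxis [-4.e-04 -3.e-04 -1.e+00] w 0.0116 F [-1.3 -0.5 -0. ] M [ 0.02  0.26 -0.03]
n 1 each [-0.015 -0.002  0.073] turn 0.001 rows 0.1
```

move_arm(
  moves="0 0 -0.2 0 0 0 0;0 0 -0.4 0 0 0 0;0 0 -0.6 0 0 0 0;0 0 -0.8 0 0 0 0;0 0 -0.8 0 0 0 0;0 0 -0.8 0 0 0 0",
)

```text
time: 48.15
position: [0.6498, 0.1078, 0.1934]
tool_rot: [0.039, 0.999, -0.0, 0.001]
ft_force: [-0.3, 0.5, -0.5]
grip_width: 0.0117
grip_force: 39.8
```

```bash
python3 -c "
from h import *
plan((.507,.309,.18,1.27))
C=cam('scene');S=C
h=cv2.cvtColor(C[0],cv2.COLOR_BGR2HSV); cv2.imwrite('pics/k2.png',cv2.resize(C[0][200:320,320:440],(600,600),interpolation=cv2.INTER_CUBIC))"
```

```text
t 48.1 at [0.6498 0.1078 0.1934 1.493 ] zaxis [ 1.4e-03 -2.0e-04 -1.0e+00] w 0.0117 F [-0.3  0.5 -0.5] M [0.06 0.02 0.02]
n 2 each [0.79  0.948 0.067] turn 0.071 rows 2.5
```

View pics/k2.png

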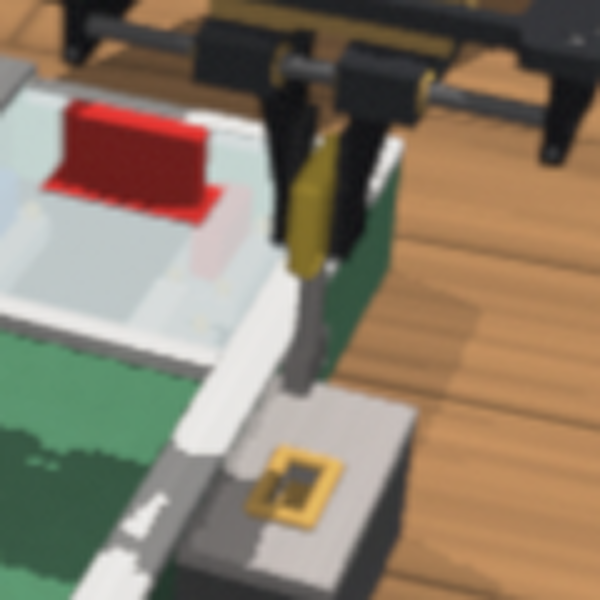

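move_arm(
  moves="0.3 0.35 0 0 0 0 0;0.55 0.66 0 0 0 0 0;0.79 0.948 0 0 0 0 0;0.79 0.948 0 0 0 0 0",
)

```text
time: 48.6
position: [0.5733, 0.2119, 0.1915]
tool_rot: [0.037, 0.999, 0.0, -0.003]
ft_force: [0.3, -0.0, -0.7]
grip_width: 0.012
grip_force: 39.8
```

move_arm(
  moves="0.3 0.35 0 0 0 0.07 0;0.55 0.66 0 0 0 0.142 0;0.79 0.948 0.2 0 0 0.142 0;0.79 0.948 0.5 0 0 0.142 0;0.79 0.948 0.5 0 0 0.142 0;0.79 0.948 0.5 0 0 0.142 0;0.79 0.948 0.5 0 0 0.142 0",
)

```text
time: 49.3
position: [0.5082, 0.3086, 0.1442]
tool_rot: [0.151, 0.989, 0.0, 0.001]
ft_force: [0.9, 0.9, -0.8]
grip_width: 0.0116
grip_force: 39.8
```

```bash
python3 -c "
from h import *
plan((.507,.309,.118,1.27))"
```

```text
t 49.3 at [0.5082 0.3086 0.1442 1.2686] zaxis [ 1.9e-03  4.0e-04 -1.0e+00] w 0.0116 F [ 0.9  0.9 -0.8] M [ 0.04  0.03 -0.  ]
n 1 each [ 0.013 -0.     0.262] turn -0.001 rows 0.5
```

move_arm(
  moves="0.01 0 0.1 0 0 0 0;0.01 0 0.2 0 0 0 0;0.01 0 0.25 0 0 0 0;0.01 0 0.25 0 0 0 0;0.01 0 0.29 0 0 0 0;0.01 0 0.33 0 0 0 0;0.01 0 0.33 0 0 0 0;0.01 0 0.33 0 0 0 0",
)

```text
time: 50.1
position: [0.5056, 0.3095, 0.1104]
tool_rot: [0.15, 0.989, -0.0, -0.0]
ft_force: [-0.2, -0.5, -0.7]
grip_width: 0.0118
grip_force: 39.8
```

```bash
python3 -c "
from h import *
plan((.507,.309,.08,1.27))"
```

```text
t 50.1 at [0.5056 0.3095 0.1104 1.2701] zaxis [-1.e-04 -1.e-04 -1.e+00] w 0.0118 F [-0.2 -0.5 -0.7] M [ 0.02  0.   -0.07]
n 1 each [-0.015 -0.001  0.304] turn 0.0 rows 0.6
```

move_arm(
  moves="-0.006 0 0.05 0 0 0 0;-0.006 0 0.1 0 0 0 0;-0.006 0 0.15 0 0 0 0;-0.006 0 0.2 0 0 0 0;-0.006 0 0.25 0 0 0 0;-0.006 0 0.29 0 0 0 0;-0.006 0 0.29 0 0 0 0",
)

```text
time: 50.8
position: [0.5058, 0.3091, 0.0806]
tool_rot: [0.15, 0.989, -0.0, -0.001]
ft_force: [0.4, -0.3, -1.2]
grip_width: 0.0116
grip_force: 39.8
```

```bash
python3 -c "
from h import *
plan((.507,.309,.08,1.27))"
```

```text
t 50.8 at [0.5058 0.3091 0.0806 1.27  ] zaxis [-1.4e-03 -5.0e-04 -1.0e+00] w 0.0116 F [ 0.4 -0.3 -1.2] M [-0.02  0.04  0.02]
n 1 each [-0.012  0.003  0.006] turn -0.0 rows 0.0
```

move_arm(
  moves="0 0 0.008 0 0 0 0;0 0 0.014 0 0 0 0;0 0 0.014 0 0 0 0",
)

```text
time: 51.1
position: [0.5063, 0.3093, 0.0802]
tool_rot: [0.15, 0.989, 0.0, 0.0]
ft_force: [0.4, 0.5, -1.2]
grip_width: 0.0117
grip_force: 39.8
```

```bash
python3 -c "
from h import *
plan()"
```

```text
t 51.1 at [0.5063 0.3093 0.0802 1.2699] zaxis [ 3.e-04  1.e-04 -1.e+00] w 0.0117 F [ 0.4  0.5 -1.2] M [ 0.04  0.05 -0.04]
```

move_arm(
  moves="0 0 0.01 0 0 0 0;0 0 0.02 0 0 0 0;0 0 0.02 0 0 0 0",
)

```text
time: 51.4
position: [0.5066, 0.3094, 0.0797]
tool_rot: [0.15, 0.989, 0.0, 0.001]
ft_force: [-1.9, -1.0, 8.5]
grip_width: 0.0119
grip_force: 39.8
```

```bash
python3 -c "
from h import *
plan()"
```

```text
t 51.4 at [0.5066 0.3094 0.0797 1.27  ] zaxis [ 1.2e-03  3.0e-04 -1.0e+00] w 0.0119 F [-1.9 -1.   8.5] M [-0.18  0.4   0.02]
```

Seated on the bottom. Relax slightly, release, rise.

move_arm(
  moves="0 0 -0.012 0 0 0 0;0 0 -0.012 0 0 0 0.3;0 0 -0.012 0 0 0 0.5;0 0 -0.012 0 0 0 0.5;0 0 -0.012 0 0 0 0.5;0 0 -0.012 0 0 0 0.5;0 0 -0.2 0 0 0 0.5;0 0 -0.5 0 0 0 0.5;0 0 -0.9 0 0 0 0.5;0 0 -0.9 0 0 0 0.5;0 0 -0.9 0 0 0 0.5",
)

```text
time: 52.5
position: [0.5067, 0.3095, 0.1691]
tool_rot: [0.15, 0.989, 0.001, 0.001]
ft_force: [-1.0, 0.8, -1.1]
grip_width: 0.0436
grip_force: 0.0
```

move_arm(
  moves="0.3 0.3 -0.2 0 0 0 0.5;0.6 0.6 -0.3 0 0 0 0.5;0.95 0.95 -0.3 0 0 0 0.5;0.95 0.95 -0.3 0 0 0 0.5;0.95 0.95 -0.3 0 0 0 0.5",
)

```text
time: 53.0
position: [0.442, 0.4283, 0.1962]
tool_rot: [0.148, 0.989, -0.001, -0.001]
ft_force: [-0.3, -0.0, 0.5]
grip_width: 0.0436
grip_force: 0.0
```

```bash
python3 - <<'E'
from h import *
plan()
T=cam("top");S=cam("scene")
t0=cv2.imread("pics/top0.png").astype(int);s0=cv2.imread("pics/scene0.png").astype(int)
# key, cover and bystander regions against the first pictures (mean abs diff)
def df(a,b,r,sh=0): u0,v0,u1,v1=r; return round(float(np.abs(a[v0:v1,u0:u1]-b[v0:v1,u0:u1]).mean()),1)
print("top key",df(T[0].astype(int),t0,(190,235,214,265)),"rib",df(T[0].astype(int),t0,(294,256,332,278)),"ruler",df(T[0].astype(int),t0,(140,160,185,260)),"ashtray",df(T[0].astype(int),t0,(376,162,416,200)),"box",df(T[0].astype(int),t0,(464,192,500,265)))
print("scene key",df(S[0].astype(int),s0,(480,252,505,312)),"rib",df(S[0].astype(int),s0,(325,215,370,248)))
for C,r in((T,(194,243,204,257)),(S,(484,256,500,284))):
    u0,v0,u1,v1=r;h=cv2.inRange(cv2.cvtColor(C[0],cv2.COLOR_BGR2HSV),(25,110,60),(35,255,255))[v0-8:v1+8,u0-8:u1+8]; m=cv2.moments(h,True); print(m["m00"],m["m10"]/max(m["m00"],1)+u0-8,m["m01"]/max(m["m00"],1)+v0-8)
for f,r in((t0,(194,243,204,257)),(s0,(484,256,500,284))):
    u0,v0,u1,v1=r;h=cv2.inRange(cv2.cvtColor(f.astype(np.uint8),cv2.COLOR_BGR2HSV),(25,110,60),(35,255,255))[v0-8:v1+8,u0-8:u1+8]; m=cv2.moments(h,True); print("0:",m["m00"],m["m10"]/m["m00"]+u0-8,m["m01"]/m["m00"]+v0-8)
E
python3 dies.py
```

```text
t 53.0 at [0.442  0.4283 0.1962 1.273 ] zaxis [-0.0026 -0.0025 -1.    ] w 0.0436 F [-0.3 -0.   0.5] M [ 0.04 -0.01  0.03]
top key 27.8 rib 14.5 ruler 6.9 ashtray 4.5 box 5.6
scene key 23.0 rib 9.7
13.0 199.23076923076923 243.6153846153846
17.0 491.8235294117647 265.52941176470586
0: 50.0 197.18 249.66000000000003
0: 49.0 494.1020408163265 261.9183673469388
```

move_arm(
  moves="0.5 0.2 -0.1 0 0 0 0.5;1 0.4 -0.18 0 0 0 0.5;1 0.4 -0.18 0 0 0 0.5;1 0.4 -0.18 0 0 0 0.5",
)

```text
time: 53.55
position: [0.3596, 0.496, 0.2161]
tool_rot: [0.149, 0.989, -0.0, 0.0]
ft_force: [0.0, 0.4, 0.7]
grip_width: 0.0435
grip_force: 0.0
```

move_arm(
  moves="0.5 0.2 -0.1 0 0 0 0.5;1 0.4 -0.18 0 0 0 0.5;1 0.4 -0.18 0 0 0 0.5;1 0.4 -0.18 0 0 0 0.5;1 0.4 -0.18 0 0 0 0.5",
)

```text
time: 54.05
position: [0.2781, 0.5624, 0.2334]
tool_rot: [0.151, 0.989, -0.001, 0.0]
ft_force: [0.6, -0.2, 0.2]
grip_width: 0.0437
grip_force: 0.0
```

```bash
python3 - <<'E'
from h import *
plan()
T=cam("top");S=cam("scene")
t0=cv2.imread("pics/top0.png");s0=cv2.imread("pics/scene0.png")
for n,a,b,r in(("key",T[0],t0,(190,235,214,265)),("key s",S[0],s0,(480,252,505,312)),("rib",T[0],t0,(290,254,336,280)),("rib s",S[0],s0,(325,215,370,248)),("nearstrip",T[0],t0,(280,286,350,302)),("ruler",T[0],t0,(140,160,185,260))):
    u0,v0,u1,v1=r; A=cv2.cvtColor(a[v0:v1,u0:u1],cv2.COLOR_BGR2GRAY).astype(np.float32);B=cv2.cvtColor(b[v0:v1,u0:u1],cv2.COLOR_BGR2GRAY).astype(np.float32)
    sh,resp=cv2.phaseCorrelate(B,A); print(n,"diff",round(float(abs(A-B).mean()),1),"shift",np.round(sh,2),round(resp,2))
E
```

```text
t 54.0 at [0.2781 0.5624 0.2334 1.2683] zaxis [ 4.0e-04 -1.7e-03 -1.0e+00] w 0.0437 F [ 0.6 -0.2  0.2] M [-0.05  0.02  0.04]
key diff 6.0 shift [-0.08 -0.18] 1.06
key s diff 4.4 shift [0.59 0.01] 0.87
rib diff 10.0 shift [0.15 0.34] 0.89
rib s diff 4.5 shift [0.37 0.3 ] 1.04
nearstrip diff 6.2 shift [0.04 0.  ] 1.09
ruler diff 2.2 shift [ 0.5  -0.02] 1.01
```

```bash
python3 -c "
from rig import robot
print(robot.hand_in())"
```

```text
the job is handed in; nothing more can be done
None
```

The job was handed in at about 54 s. The red, blue and white dies (no orange one was seen) stand in the case, the cover is shut and locked, and the key is back in its block; image checks support this, but the hand-in returned no verdict.

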